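# Fetch a dropper bottle from the drawer behind the bottles

### The arm

A 6-joint arm with a two-finger parallel gripper is mounted at the origin on a cart in front of the work surface, level with it; the furniture and walls round the work are solid. World frame = base frame: x ahead of the robot, y to its left, z up, the work surface at z = 0. Lengths are in m, angles in rad, forces in N, time in s.
With the tool pointing down it reaches from about 0.325 to 0.85 m from the base axis. Payload 4.4 kg.
Tool frame: the origin (TCP) lies midway between the tips of the shut fingers; the grasp point (between the pads) lies 19 mm behind it (ctrl.grip_depth is the z of the grasp point in the tool frame, in m); z points along the fingers, y is the line along which they close (so a half turn about z gives the same grasp; the last joint's range is limited). The gripper opens to 94 mm and grips with 3 to 60 N. Pads are 16 mm wide; open, the fingers measure 119 mm over their backs; the gripper's body (75 mm by 177 mm) begins 78 mm behind the grasp point.
Start: joints at [1.169, 0.207, 1.542, -0, 1.393, -0.15], TCP at [0.143, 0.557, 0.205] pointing down, gripper open.
Joint ranges: [-2.73, 2.73], [-0.86, 2.22], [0.23, 2.46], [-1.11, 4.25], [0.08, 2.63], [-2.82, 2.82]. Speed limits (rad/s): [2.79, 2.79, 3.14, 3.14, 3.14, 3.14].

### API

Orientations are given as a unit quaternion [w, x, y, z].
In Python, from plant import get_state, eyes, sign_off, ctrl gives the robot as it stands. The module is installed in compiled form; this text tells all that it offers.
- The arm moves only by the tool carry_out, never from a script. Its argument "targets" is a list that holds one entry, the list of rows, each a list of 7 numbers: the shift along the tool's x, y, z in fractions of the full range, 1 being 750 mm, then the turn, a rotation vector about the tool's x, y, z in parts of the range, where 1.0 means 90 degrees, then the finger opening in mm, from 0 to 94. In form: [[[dx, dy, dz, rx, ry, rz, gripper], ...]]. A call has 1 to 8 rows; each row is the pose to reach, as a shift and turn from the pose commanded when the call began, along the tool's axes at that moment; what a row does not reach only later rows make up. A row lasts 1/10 s, in which the tool goes at most 50 mm and 8.59 degrees, less where a joint would pass 70% of its speed; a pose out of reach is approached as far as the arm can. Shift and turn numbers lie between -1 and 1, and a call with a number outside is refused. A call with a gripper value outside its range is refused whole. The fingers move at their own pace and stop on an object; the grip force is fixed at half the most. Time passes only in rows, so rows that repeat a pose let the fingers close. It gives the time, the measured TCP pose, the force, the opening and the grip force at its end, in the units of the state.
- get_state(): the state, without advancing time (a new reading comes with each control period).
- eyes.capture(name): name is "scene" or "top" or "wrist"; returns (picture, depth): 400x640x3 uint8, blue, green, red; 400x640 float32, m along the optical axis (not along the pixel's ray), 0 where there is no reading.
- eyes.camera_params(name): a dict with "fx", "fy", "cx", "cy" (pixels), "world_from_camera" (4x4, takes a point from camera to world coordinates); the wrist camera has in their place "tool_from_camera" (4x4, takes a point from camera to tool coordinates, whose origin is the TCP and whose axes are the flange's). Camera axes: x right, y up, looking along -z (the intrinsics and any distortion apply to the point x, -y, -z); pixel columns grow to the right and rows downward; lengths in m; the calibration is good to about 2 mm. A picture is of the moment at which its call begins: read the wrist's pose just before it. camera_params takes no time and is no camera call.
- sign_off(): hands the job in; it is judged then, once.
The state is a dict: "t": time; "joint_positions": joint angles; "joint_vel": joint speeds; "tau": joint torques, N m; "tcp_pos": TCP position; "ee_rot": TCP orientation; "contact_force": force on the tool from outside, world axes, zero at the start; "wrist_torque": the same for the moment, N m; "grip_width": finger opening in m; "finger_force": force on a finger pad.
Only numpy, scipy, OpenCV 4.12 (cv2) and the standard library are available. Lean on these libraries where they do the work, as an engineer would, in place of code of your own. Each camera call takes 0.05 s, during which the arm holds its last target. There are 200 camera calls.

### The job

The small dropper bottle is in the clear drawer box, and three bottles stand in front of its drawer. Stand all three on the white tray at the side, pull the drawer out, set the dropper bottle upright and fully seated in the free hole of the aluminium three-hole holder, and leave the vial in its pocket in the drawer. Then push the drawer fully shut and put the conical flask, the screw-cap bottle and the white bottle back in front of it, upright, each on the spot where it stood.

Things in the scene. Friction and masses are not known exactly. Their poses are not given: they have to be found in the camera images.
- flask: conical glass flask with a red bung, 137 mm high, base 76 mm across, narrowing upward; the bung (111 to 137 mm up) is 27 mm across and is the place to grip. Loose, 0.14 kg. Origin at the centre of its underside, z up. Stands in front of the drawer.
- capped_bottle: clear glass bottle with a blue screw cap, 142 mm high, round body 62 mm across (straight from about 10 to 75 mm up), cap 42 mm across. Loose, 0.24 kg. Origin at the centre of its underside, z up. Stands in front of the drawer.
- white_bottle: opaque white round bottle with a narrow stopper, 121 mm high, body 66 mm across (straight from about 10 to 75 mm up), stopper 27 mm across from 98 mm up. Loose, 0.22 kg. Origin at the centre of its underside, z up. Stands in front of the drawer.
- dropper: small white dropper bottle with a tapered nozzle, 53 mm high; round body 27 mm across up to 30 mm, above it the nozzle, under 18 mm across. Loose, 18 g. Origin at the centre of its underside, z up. Stands in one of the drawer's three pockets, its underside 10 mm above the worktop.
- vial: clear straight-sided vial with a wide flat blue cap, 24 mm across, 52 mm high. Loose. Origin at the centre of its underside. Stands in another of the drawer's pockets and stays there.
- drawer_box: clear acrylic box fixed to the worktop, 160 mm deep (x), 260 mm wide (y), 90 mm high; one drawer comes out of its front, at x = -80 mm, facing -x. Origin: centre of its underside, x front to back, z up. The three bottles stand in a row across its front, at x about -185 mm and y about -85, 0 and 85 mm, in any order, in the drawer's way.
- drawer (a joint): how far the drawer is out, in m: 0 shut, 0.125 the stop. Slides along the box's -x with 1 to 2 N of friction, stays where left. Its insert, top 20 mm above the worktop, has three round pockets 32 mm across, 10 mm deep, at x = -30 mm, y = -65, 0, 65 mm in the box's frame when shut. Side walls reach 37 mm, the clear front 86 mm above the worktop.
- drawer_knob (a point): middle of the grip of the drawer's round steel knob: 20 mm across, 18 mm long along the box's x, 60 mm above the worktop, its centre 23 mm in front of the drawer's front. Moves with the drawer. Pinch it from above, closing along the box's y.
- tray: white low-rimmed tray fixed to the worktop to the left or right, 260 mm long (x), 150 mm wide (y); floor 4 mm thick, walls 4 mm, rim 18 mm high, flange 3 mm outside it. Origin at the centre of its underside, x along its length. It takes the three bottles in a row, 80 mm apart along x. When on the right, a tall wide carboy stands just beyond its far right corner: keep the gripper clear of it.
- holder: aluminium block fixed to the worktop on the other side, 55 mm (x) by 172 mm (y), 22 mm high, with three round holes 32 mm across and 10 mm deep, in a row along y at y = -55, 0 and +55 mm. The hole at y = +55 mm is free; a brown dropper bottle and a vial, fixed, stand in the others. Origin at the centre of its underside, z up.
Things that resemble listed ones, but are neither listed nor needed, are in the scene too. What is shaped like the capped_bottle but turquoise or yellow is not meant.

How it is judged:
On the way, in this order (a step that is already met when the one before it is completed fails the run):
1. all three bottles stand released on the tray, the drawer still shut (x of flask in the frame of tray between -0.12 and 0.12 m and y of flask in the frame of tray between -0.06 and 0.06 m and height (world z) of each of flask, capped_bottle, white_bottle below 0.008 m and angle between each of flask, capped_bottle, white_bottle's own z axis and vertical below 0.1 rad and contact force between the fingers and flask below 0.1 N and x of capped_bottle in the frame of tray between -0.12 and 0.12 m and y of capped_bottle in the frame of tray between -0.06 and 0.06 m and contact force between the fingers and capped_bottle below 0.1 N and x of white_bottle in the frame of tray between -0.12 and 0.12 m and y of white_bottle in the frame of tray between -0.06 and 0.06 m and contact force between the fingers and white_bottle below 0.1 N and value of joint drawer below 0.03 m), for 0.2 s.
2. the drawer is pulled out by at least 80 mm (value of joint drawer above 0.08 m), for 0.1 s.
3. the dropper bottle stands released in the holder's free hole (x of dropper in the frame of holder between -0.004 and 0.004 m and y of dropper in the frame of holder between 0.051 and 0.059 m and height (world z) of dropper below 0.0145 m and angle between dropper's own z axis and vertical below 0.12 rad and contact force between the fingers and dropper below 0.1 N), for 0.2 s.
4. the drawer is fully shut again (value of joint drawer below 0.005 m), for 0.2 s.
At the end, for the whole second after the job is handed in: The three bottles stand upright, at rest, within 15 mm of where they stood at the start; the dropper bottle is seated upright in the free hole (4 mm sideways, 2.5 mm off its floor), released; the drawer is shut within 5 mm; the vial stands in its pocket in the drawer (all of step 3 and distance of each of flask, capped_bottle, white_bottle, vial from where it was at the start of the episode below 0.015 m and angle between each of flask, capped_bottle, white_bottle's own z axis and vertical below 0.1 rad and linear speed of each of flask, capped_bottle, white_bottle, dropper below 0.02 m/s and value of joint drawer below 0.005 m and height (world z) of vial below 0.014 m and angle between vial's own z axis and vertical below 0.15 rad); the robot touches nothing.
It fails at once if a bottle stands in front of the drawer while it is pulled out by more than 35 mm (value of joint drawer above 0.035 m and ((x of flask in the frame of drawer_box above -0.235 m and y of flask in the frame of drawer_box between -0.13 and 0.13 m) or (x of capped_bottle in the frame of drawer_box above -0.235 m and y of capped_bottle in the frame of drawer_box between -0.13 and 0.13 m) or (x of white_bottle in the frame of drawer_box above -0.235 m and y of white_bottle in the frame of drawer_box between -0.13 and 0.13 m))).
It fails at once if a bottle is tipped by more than 0.6 rad (angle between any of flask, capped_bottle, white_bottle's own z axis and vertical above 0.6 rad).
It fails at once if the vial is lifted out of its pocket or tipped over (height (world z) of vial above 0.03 m or angle between vial's own z axis and vertical above 0.6 rad).
It also fails if it takes over 152 s, if anything falls off the work surface, if the arm or the gripper's body presses on something with over 40 N, if the wrist force passes 120 N, or if a joint passes its speed limit or range.

## Working session

There is one attempt and no reset: what is moved stays moved. The work goes in short steps, Python scripts to look and compute and a tool call to move; the robot and the scene stay as the last step left them, time stands still between calls to the robot, and variables do not carry over. Pictures are saved under pics/ and viewed, at most 14 in all, crops included, and the job is handed in when it is done.

Besides the shell and the picture viewer there is one more tool, called after "Call:" as name(argument=value, ...) on one line, values as JSON. carry_out: Moves the arm, as the interface text tells. Its arguments: {"type":"object","properties":{"targets":{"type":"array","items":{"type":"array","items":{"type":"array","items":{"type":"number"}}}}},"required":["targets"]}

```bash
mkdir -p pics; cat > h.py <<'E'
import numpy as np, cv2
from scipy.spatial.transform import Rotation as R
from plant import get_state, eyes, sign_off, ctrl
def cam(n):
    p=eyes.camera_params(n)
    if 'world_from_camera' in p: T=np.array(p['world_from_camera'])
    else:
        s=get_state(); B=np.eye(4); B[:3,3]=s['tcp_pos']; q=s['ee_rot']
        B[:3,:3]=R.from_quat([q[1],q[2],q[3],q[0]]).as_matrix(); T=B@np.array(p['tool_from_camera'])
    return p,T
def shot(n,f):
    c=cam(n); im,d=eyes.capture(n); cv2.imwrite(f'pics/{f}.png',im); np.savez(f'{f}.npz',im=im,d=d,K=[c[0][k] for k in('fx','fy','cx','cy')],T=c[1]); return im,d,c
def load(f):
    z=np.load(f'{f}.npz'); return z['im'],z['d'],z['K'],z['T']
def ray(K,T,u,v):
    return T[:3,3],T[:3,:3]@np.array([(u-K[2])/K[0],-(v-K[3])/K[1],-1])
def onz(K,T,u,v,z):
    o,r=ray(K,T,u,v); return o+r*(z-o[2])/r[2]
def pts(d,K,T):
    v,u=np.mgrid[:d.shape[0],:d.shape[1]]
    P=np.stack([(u-K[2])/K[0]*d,-(v-K[3])/K[1]*d,-d],-1)
    return P@T[:3,:3].T+T[:3,3]
def go(x,y,z,yaw=None):
    "shift in tool mm from current commanded(measured) pose"
    s=get_state(); q=s['ee_rot']; M=R.from_quat([q[1],q[2],q[3],q[0]]).as_matrix()
    return M.T@(np.array([x,y,z])-s['tcp_pos'])*1000
E
python3 - <<'E'
from h import *
for n in('scene','top','wrist'):
    im,d,c=shot(n,n+'0'); print(n,{k:v for k,v in c[0].items()},c[1].round(3).tolist(),(d>0).mean())
s=get_state(); print(s,ctrl.grip_depth)
E
```

```text
scene {'fx': 407.93384808690973, 'fy': 407.93384808690973, 'cx': 322.2029397640303, 'cy': 201.90193863683464, 'world_from_camera': array([[ 0.73040738,  0.43506234, -0.52652239,  0.07352847],
       [-0.68288974,  0.45059814, -0.57499819, -0.49997087],
       [-0.01291005,  0.77953966,  0.62621981,  0.62431951],
       [ 0.        ,  0.        ,  0.        ,  1.        ]])} [[0.73, 0.435, -0.527, 0.074], [-0.683, 0.451, -0.575, -0.5], [-0.013, 0.78, 0.626, 0.624], [0.0, 0.0, 0.0, 1.0]] 0.99606640625
top {'fx': 403.59500300454704, 'fy': 403.59500300454704, 'cx': 320.18980040508575, 'cy': 204.27853889894146, 'world_from_camera': array([[-0.02351462,  0.99465994, -0.10049217,  0.46913762],
       [-0.99966641, -0.02446836, -0.00826845,  0.03648823],
       [-0.01068317,  0.10026422,  0.99490349,  1.09294605],
       [ 0.        ,  0.        ,  0.        ,  1.        ]])} [[-0.024, 0.995, -0.1, 0.469], [-1.0, -0.024, -0.008, 0.036], [-0.011, 0.1, 0.995, 1.093], [0.0, 0.0, 0.0, 1.0]] 0.9961875
wrist {'fx': 335.31840917648424, 'fy': 335.31840917648424, 'cx': 316.89099030184053, 'cy': 200.0
[... 522 characters left out ...]
nt_positions': array([ 1.16850783e+00,  2.07258910e-01,  1.54258517e+00,  5.66465958e-06,
        1.39349303e+00, -1.50498050e-01]), 'joint_vel': array([ 0.00030324, -0.0021741 , -0.00418428, -0.00052962, -0.00294987,
       -0.00224656]), 'tau': array([-2.89655027e-04, -3.71313357e+01, -2.81811655e+01,  6.99107093e-02,
        3.26214940e-02, -7.69779717e-05]), 'tcp_pos': array([0.14302207, 0.5563018 , 0.20455713]), 'ee_rot': array([-2.40702875e-04,  1.25563373e-01,  9.92085217e-01, -8.38366177e-04]), 'contact_force': array([ 0.22258198,  0.65190111, -0.60094962]), 'wrist_torque': array([-0.03118597, -0.0357333 , -0.00576917]), 'finger_force': 0.0, 'grip_width': 0.09379072259785624} -0.0188
```

View pics/scene0.png

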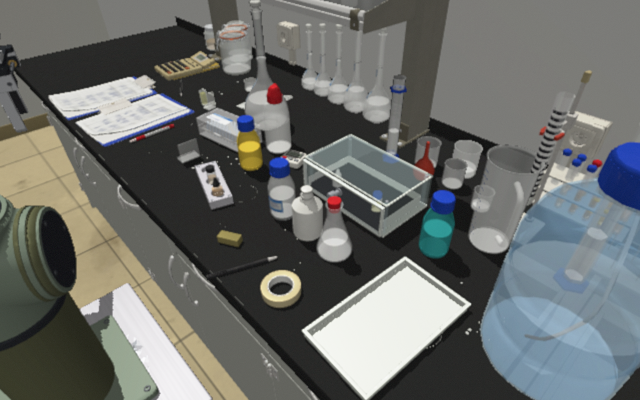

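View pics/top0.png

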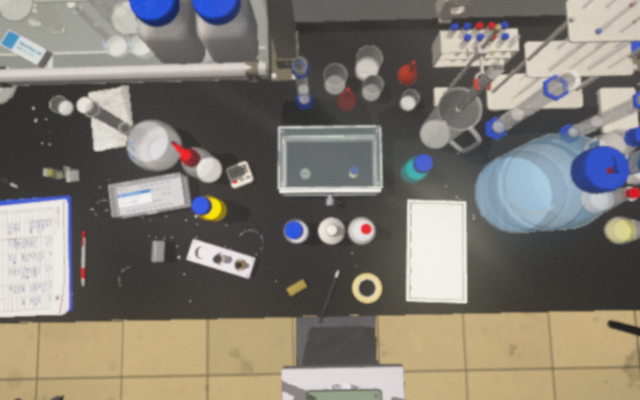

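Scene view: the drawer box is at about (365,185), with the blue-cap bottle (280,190), white bottle (307,213) and flask (335,230) in front of it. The tray is at (388,325) and the holder at (210,185). The turquoise (437,225) and yellow (249,142) bottles are decoys.

Top view: the blue cap is at (295,230), white bottle (331,230), flask bung (363,230), tray (436,250), holder (222,257) with its free hole near (201,252), and knob (330,201). In the drawer are a white dropper at about (305,173) and a blue-capped vial at about (353,171).

```bash
python3 - <<'E'
from h import *
im,d,K,T=load('top0'); P=pts(d,K,T); hsv=cv2.cvtColor(im,cv2.COLOR_BGR2HSV)
sm,sd,SK,ST=load('scene0'); SP=pts(sd,SK,ST); sh=cv2.cvtColor(sm,cv2.COLOR_BGR2HSV)
def blobs(m,roi):
    mm=np.zeros(m.shape,np.uint8); u0,v0,u1,v1=roi; mm[v0:v1,u0:u1]=m[v0:v1,u0:u1]
    n,l,st,c=cv2.connectedComponentsWithStats(mm); i=1+np.argmax(st[1:,4]); return l==i,c[i],st[i]
blue=lambda h:cv2.inRange(h,(105,120,60),(130,255,255)); red=lambda h:cv2.inRange(h,(0,150,80),(6,255,255))|cv2.inRange(h,(170,150,80),(180,255,255))
white=lambda h:cv2.inRange(h,(0,0,150),(180,60,255))
def tri(a,b):
    o1,r1=ray(K,T,*a);o2,r2=ray(SK,ST,*b);r1/=np.linalg.norm(r1);r2/=np.linalg.norm(r2)
    A=np.stack([r1,-r2],1);t=np.linalg.lstsq(A,o2-o1,rcond=None)[0];p,q=o1+r1*t[0],o2+r2*t[1];return (p+q)/2,np.linalg.norm(p-q)
for nm,f,r1,r2 in(('cap',blue,(275,210,315,250),(262,150,298,185)),('bung',red,(345,210,385,250),(322,190,348,215))):
    m1,c1,s1=blobs(f(hsv),r1);m2,c2,s2=blobs(f(sh),r2)
    z=P[m1][:,2];top=P[m1][z>np.percentile(z,80)-0.004];print(nm,c1,s1,c2,s2,'tri',tri(c1,c2),'depth top',np.median(top,0),top.min(0),top.max(0))
for nm,r,h in(('white',(315,212,346,248),(.09,.14)),('flask',(347,212,380,248),(.1,.15)),('cap',(275,212,312,248),(.12,.16))):
    for PP,n,in((P,'top'),):
        Q=PP[r[1]:r[3],r[0]:r[2]].reshape(-1,3);Q=Q[(Q[:,2]>h[0])&(Q[:,2]<h[1])];print(nm,len(Q),Q.mean(0),Q.min(0),Q.max(0),(Q[:,:2].min(0)+Q[:,:2].max(0))/2)
m,c,s=blobs(white(hsv),(395,190,480,310)); rc=cv2.minAreaRect(np.argwhere(m)[:,::-1].astype(np.float32)); b=cv2.boxPoints(rc); w=np.array([onz(K,T,*p,.018) for p in b]); print('tray',b.tolist(),w.round(4).tolist(),w.mean(0))
m,c,s=blobs(cv2.inRange(hsv,(0,0,110),(180,60,255)),(180,230,262,282)); rc=cv2.minAreaRect(np.argwhere(m)[:,::-1].astype(np.float32)); b=cv2.boxPoints(rc); w=np.array([onz(K,T,*p,.022) for p in b]); print('holder',b.tolist(),w.round(4).tolist(),w.mean(0))
for n,r in(('box',(270,118,390,212)),('hold',(180,230,262,282)),('tray',(395,190,480,310))):
    Q=P[r[1]:r[3],r[0]:r[2]].reshape(-1,3)
    print(n,np.percentile(Q[:,2],[1,10,25,50,75,90,99]).round(4))
cv2.imwrite('pics/c1.png',np.vstack([cv2.resize(im[110:260,255:395],None,fx=4,fy=4,interpolation=2)]))
E
```

```text
cap [293.12970711 229.58577406] [285 221  17  18 239] [278.59785523 167.31367292] [269 157  21  21 373] tri (array([0.50682192, 0.11120844, 0.12625592]), np.float64(0.001662744399568419)) depth top [0.506108   0.1096496  0.14138156] [0.48695437 0.09086212 0.13865312] [0.52722755 0.12892349 0.14639883]
bung [365.75409836 228.67213115] [362 225   9   9  61] [333.93835616 202.09589041] [328 196  14  13 146] tri (array([ 0.50521098, -0.06243929,  0.1300416 ]), np.float64(0.0004404525067259861)) depth top [ 0.50449527 -0.06212063  0.13753619] [ 0.49490942 -0.07166518  0.13531569] [ 0.51396766 -0.0527608   0.14061774]
white 167 [0.50368875 0.01834634 0.10705928] [ 0.4832912  -0.00269994  0.0900501 ] [0.52282435 0.03712121 0.12532257] [0.50305777 0.01721064]
flask 167 [ 0.50452223 -0.06204654  0.13171543] [ 0.48804428 -0.08069508  0.1199965 ] [ 0.52157373 -0.04675377  0.14123449] [ 0.50480901 -0.06372443]
cap 267 [0.50588771 0.10803013 0.14031215] [0.4849396  0.08737398 0.1206649 ] [0.52835697 0.12892349 0.14639883] [0.50664829 0.10814874]
tray [[406.0, 199.0], [467.0, 199.0], [467.0, 303.0], [406.0, 303.0]] [[0.5863, -0.1844, 0.018], [0.5822, -0.3468, 0.018], [0.3101, -0.3305, 0.018], [0.3136, -0.1721, 0.018]] [ 0.44806491 -0.25845832  0.018     ]
holder [[184.50003051757812, 259.5000305175781], [192.4000244140625, 235.80001831054688], [256.3000183105469, 257.1000061035156], [248.4000244140625, 280.8000183105469]] [[0.4396, 0.407, 0.022], [0.5016, 0.3866, 0.022], [0.4415, 0.2171, 0.022], [0.3803, 0.2383, 0.022]] [0.44075724 0.31225485 0.022     ]
box [-0.0038 -0.001   0.0012  0.0881  0.0905  0.0919  0.0942]
hold [-0.0042 -0.002  -0.0005  0.0015  0.02    0.0236  0.0642]
tray [-0.0034 -0.001   0.0008  0.0032  0.0055  0.0132  0.0232]
```

View pics/c1.png

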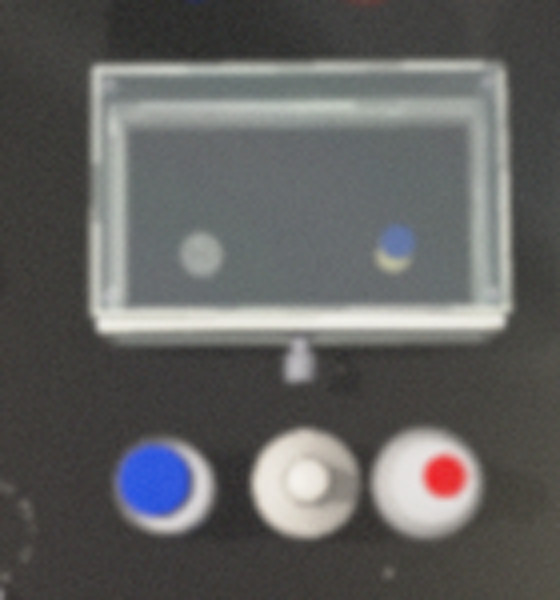

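The crop settles the two drawer items: the left pocket, crop (200,255), i.e. top (305,173), has the white dropper, and the right one, top (353,170), has the blue flat-capped vial. The capped bottle to move is the clear one with the blue cap at (293,230); the turquoise and yellow ones are out. Next I measure the box yaw, knob, stopper and carboy clearance.

```bash
python3 - <<'E'
from h import *
im,d,K,T=load('top0'); P=pts(d,K,T)
sm,sd,SK,ST=load('scene0'); SP=pts(sd,SK,ST)
def roi(r,PP=P): return PP[r[1]:r[3],r[0]:r[2]].reshape(-1,3)
print('white stopper',onz(K,T,331.0,229.8,.121))
Q=roi((315,212,346,248));Q=Q[(Q[:,2]>.112)&(Q[:,2]<.13)];print(len(Q),Q.mean(0),Q.min(0),Q.max(0))
# box: rim points
Q=roi((265,112,395,215)); Q=Q[(Q[:,2]>.075)&(Q[:,2]<.1)]; r=cv2.minAreaRect(Q[:,:2].astype(np.float32)); print('box',r,cv2.boxPoints(r).round(4).tolist())
# front edge line
u0=range(285,378,6)
for u in u0:
    col=P[180:200,u]; k=np.where(col[:,2]>.06)[0]
    if len(k): print(u,col[k.max()].round(4),end=' ')
print()
kn=roi((322,192,340,212)); kn=kn[(kn[:,2]>.03)&(kn[:,2]<.085)&(kn[:,0]<.60)]; print('knob',len(kn),kn.min(0),kn.max(0),np.median(kn,0))
for z0,z1 in((.02,.1),(.1,.2),(.2,.3),(.3,.5)):
    q=SP.reshape(-1,3); m=(q[:,2]>z0)&(q[:,2]<z1)&(q[:,1]<-.28)&(q[:,1]>-.7)&(q[:,0]>.3)&(q[:,0]<.8)
    if m.any(): print('carboy',z0,q[m].min(0).round(3),q[m].max(0).round(3))
q=P.reshape(-1,3); m=(q[:,2]>.15)&(abs(q[:,0]-.45)<.4)&(abs(q[:,1])<.6); h=cv2.HoughCircles  # obstacles >.15
g,_,_=np.histogram2d(q[m][:,0],q[m][:,1],bins=[np.arange(.1,.9,.05),np.arange(-.6,.65,.05)]); print('tall cells',[(round(.1+.05*i,2),round(-.6+.05*j,2)) for i,j in np.argwhere(g>6)])
# tray rim edges
Q=roi((398,190,480,312)); Q=Q[(Q[:,2]>.010)&(Q[:,2]<.026)]; r=cv2.minAreaRect(Q[:,:2].astype(np.float32)); print('tray',r)
E
```

```text
white stopper [0.50501042 0.02002909 0.121     ]
76 [0.50542314 0.01759745 0.12018941] [0.4948077  0.00780892 0.11523745] [0.51658256 0.02735114 0.12532257]
box ((0.6862081289291382, 0.01682955026626587), (0.26024359464645386, 0.16938741505146027), 89.2275390625) [[0.5997999906539917, -0.11209999769926071], [0.76910001039505, -0.1143999993801117], [0.772599995136261, 0.14579999446868896], [0.6032999753952026, 0.14810000360012054]]
285 [0.6045 0.1349 0.0639] 291 [0.6036 0.1191 0.0677] 297 [0.6038 0.104  0.0631] 303 [0.6034 0.0886 0.0635] 309 [0.6034 0.0732 0.0601] 315 [0.603  0.0578 0.0603] 321 [0.6025 0.0421 0.0812] 327 [0.5862 0.0273 0.0642] 333 [0.5852 0.012  0.0703] 339 [ 0.6019 -0.0035  0.0768] 345 [ 0.6016 -0.0187  0.0764] 351 [ 0.6016 -0.0342  0.0734] 357 [ 0.6015 -0.0496  0.0713] 363 [ 0.6013 -0.065   0.0699] 369 [ 0.6006 -0.08    0.0722] 375 [ 0.6004 -0.0955  0.0709] 
knob 76 [0.57021941 0.01140789 0.05920487] [0.59971961 0.02764306 0.07217155] [0.58285525 0.01969577 0.06715327]
carboy 0.02 [ 0.313 -0.576  0.02 ] [ 0.779 -0.28   0.1  ]
carboy 0.1 [ 0.488 -0.575  0.1  ] [ 0.8 
[... 1842 characters left out ...]
(np.float64(0.8), np.float64(-0.55)), (np.float64(0.8), np.float64(-0.5)), (np.float64(0.8), np.float64(-0.45)), (np.float64(0.8), np.float64(-0.35)), (np.float64(0.8), np.float64(-0.3)), (np.float64(0.8), np.float64(-0.25)), (np.float64(0.8), np.float64(0.1)), (np.float64(0.8), np.float64(0.15)), (np.float64(0.8), np.float64(0.2)), (np.float64(0.8), np.float64(0.25)), (np.float64(0.8), np.float64(0.3)), (np.float64(0.8), np.float64(0.35)), (np.float64(0.8), np.float64(0.4)), (np.float64(0.8), np.float64(0.45)), (np.float64(0.8), np.float64(0.5)), (np.float64(0.8), np.float64(0.55))]
tray ((0.46216633915901184, -0.276476114988327), (0.19043944776058197, 0.2979365587234497), 86.6721420288086)
```

Careful with the scale: shifts go in shares of 750 mm and turns go in shares of 90 degrees. That gives: -254 mm is -0.3387, -252 mm is -0.336, -14.4 degrees is -0.16.

Call:
carry_out(targets=[[[-0.336,-0.3387,0,0,0,-0.16,60],[-0.336,-0.3387,0,0,0,-0.16,60],[-0.336,-0.3387,0,0,0,-0.16,60],[-0.336,-0.3387,0,0,0,-0.16,60],[-0.336,-0.3387,0,0,0,-0.16,60],[-0.336,-0.3387,0,0,0,-0.16,60],[-0.336,-0.3387,0,0,0,-0.16,60],[-0.336,-0.3387,0,0,0,-0.16,60]]])

```text
t: 0.95
tcp_pos: [0.3259, 0.2444, 0.2054]
ee_rot: [0.0, 0.004, 1.0, -0.001]
contact_force: [0.0, 1.1, 0.2]
grip_width: 0.06
finger_force: 0.0
```

Converted, -309 mm is -0.412, -181 mm is -0.2413.

Call:
carry_out(targets=[[[-0.2413,-0.412,0,0,0,0,60],[-0.2413,-0.412,0,0,0,0,60],[-0.2413,-0.412,0,0,0,0,60],[-0.2413,-0.412,0,0,0,0,60],[-0.2413,-0.412,0,0,0,0,60],[-0.2413,-0.412,0,0,0,0,60],[-0.2413,-0.412,0,0,0,0,60],[-0.2413,-0.412,0,0,0,0,60]]])

```text
t: 1.75
tcp_pos: [0.5071, -0.0645, 0.2052]
ee_rot: [0.0, 0.002, 1.0, -0.001]
contact_force: [0.2, 0.7, 0.6]
grip_width: 0.0601
finger_force: 0.0
```

```bash
python3 - <<'E'
from h import *
s=get_state(); print(s['t'],s['tcp_pos'],s['ee_rot'],s['joint_positions']); shot('wrist','w1')
E
```

```text
1.75 [ 0.50710388 -0.06446051  0.20516807] [ 4.46437083e-04  2.33485665e-03  9.99997037e-01 -5.24438896e-04] [-2.95368219e-01  6.99460323e-02  1.69683021e+00 -7.60992197e-04
  1.37365867e+00 -1.86134621e+00]
```

View pics/w1.png

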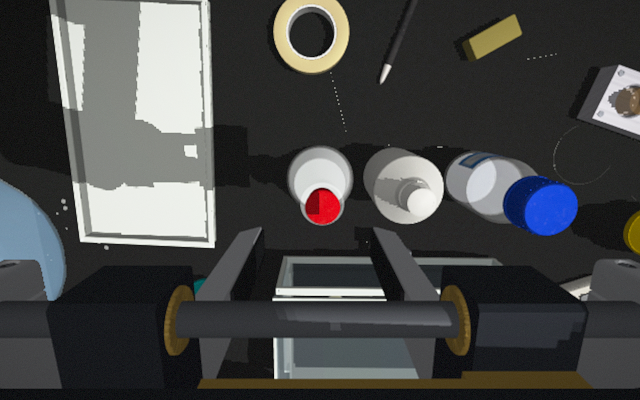

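Wrist view from above the flask: red bung (322,206), white stopper (421,203), blue cap (541,205), and the tray's left-hand edge at columns 50–213. I'll use it as a second measurement of all three.

```bash
python3 - <<'E'
from h import *
im,d,K,T=load('w1'); tm,td,TK,TT=load('top0')
def tri(a,b):
    o1,r1=ray(K,T,*a);o2,r2=ray(TK,TT,*b);r1/=np.linalg.norm(r1);r2/=np.linalg.norm(r2)
    t=np.linalg.lstsq(np.stack([r1,-r2],1),o2-o1,rcond=None)[0];p,q=o1+r1*t[0],o2+r2*t[1];return ((p+q)/2).round(4),np.linalg.norm(p-q).round(4)
P=pts(d,K,T); hsv=cv2.cvtColor(im,cv2.COLOR_BGR2HSV)
for n,(u0,v0,u1,v1),z0,z1 in(('flask',(285,150,360,235),.13,.15),('white',(365,150,445,235),.114,.135),('cap',(450,150,590,250),.136,.16)):
    Q=P[v0:v1,u0:u1].reshape(-1,3);Q=Q[(Q[:,2]>z0)&(Q[:,2]<z1)];c,r=cv2.minEnclosingCircle(Q[:,:2].astype(np.float32));print(n,Q.mean(0).round(4),np.round(c,4),round(r,4))
print(tri((322,206),(365.7,228.7)),tri((421,202),(331.2,229.9)),tri((541,205),(293.1,229.6)))
print('tray left edge', onz(K,T,213,0,.018),onz(K,T,214,246,.018),onz(K,T,81,241,.018))
E
```

```text
flask [ 0.5053 -0.0615  0.136 ] [ 0.5059 -0.0614] 0.0138
white [0.5062 0.0193 0.1197] [0.5066 0.0199] 0.0122
cap [0.5062 0.1077 0.141 ] [0.507  0.1092] 0.0219
(array([ 0.505 , -0.0617,  0.1347]), np.float64(0.0006)) (array([0.5052, 0.0193, 0.1206]), np.float64(0.001)) (array([0.5069, 0.1108, 0.1288]), np.float64(0.001))
tray left edge [ 0.32632681 -0.16644564  0.018     ] [ 0.58345741 -0.18575486  0.018     ] [ 0.57653621 -0.3397414   0.018     ]
```

Converted, 100 mm is 0.1333, 92 mm is 0.1227.

Call:
carry_out(targets=[[[0.0027,0.004,0.0533,0,0,0,60],[0.0027,0.004,0.1,0,0,0,60],[0.0027,0.004,0.1227,0,0,0,60],[0.0027,0.004,0.1333,0,0,0,60],[0.0027,0.004,0.1333,0,0,0,60],[0.0027,0.004,0.1333,0,0,0,10],[0.0027,0.004,0.1333,0,0,0,10],[0.0027,0.004,0.1333,0,0,0,10]]])

```text
t: 2.6
tcp_pos: [0.504, -0.0583, 0.1069]
ee_rot: [0.001, 0.0, 1.0, -0.001]
contact_force: [-0.4, 0.6, 0.2]
grip_width: 0.0391
finger_force: 25.4
```

Call:
carry_out(targets=[[[0,0,0,0,0,0,10],[0,0,0,0,0,0,10],[0,0,0,0,0,0,10]]])

```text
t: 2.9
tcp_pos: [0.5039, -0.0585, 0.1068]
ee_rot: [0.001, 0.0, 1.0, -0.0]
contact_force: [-0.5, -0.8, 5.9]
grip_width: 0.0391
finger_force: 30.0
```

Width reads 39 mm rather than 27, so the finger tips closed on the glass lip below the bung. I'll open, rise 9 mm and re-grip on the bung.

Converted, -9 mm is -0.012, -3 mm is -0.004.

Call:
carry_out(targets=[[[0,0,0,0,0,0,60],[0,0,0,0,0,0,60],[-0.0013,-0.004,-0.012,0,0,0,60],[-0.0013,-0.004,-0.012,0,0,0,60],[-0.0013,-0.004,-0.012,0,0,0,10],[-0.0013,-0.004,-0.012,0,0,0,10],[-0.0013,-0.004,-0.012,0,0,0,10],[-0.0013,-0.004,-0.012,0,0,0,10]]])

```text
t: 3.7
tcp_pos: [0.5036, -0.0608, 0.1141]
ee_rot: [-0.0, 0.0, 1.0, 0.0]
contact_force: [0.0, 1.5, 0.1]
grip_width: 0.0361
finger_force: 29.5
```

Call:
carry_out(targets=[[[0,0,0,0,0,0,10],[0,0,0,0,0,0,10],[0,0,0,0,0,0,10],[0,0,0,0,0,0,10]]])

```text
t: 4.1
tcp_pos: [0.5036, -0.061, 0.1142]
ee_rot: [-0.0, 0.0, 1.0, 0.0]
contact_force: [0.5, -1.0, -2.0]
grip_width: 0.0361
finger_force: 29.4
```

```bash
python3 - <<'E'
from h import *
im,d,c=shot('scene','s1'); w,_,_=shot('wrist','w2')
cv2.imwrite('pics/c2.png',np.vstack([cv2.resize(im[150:270,250:400],(600,480//1)[:2] if 0 else (500,400)),cv2.resize(w[120:280,200:420],(500,364))[:200]]))
E
```

```text
(no output)
```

View pics/c2.png

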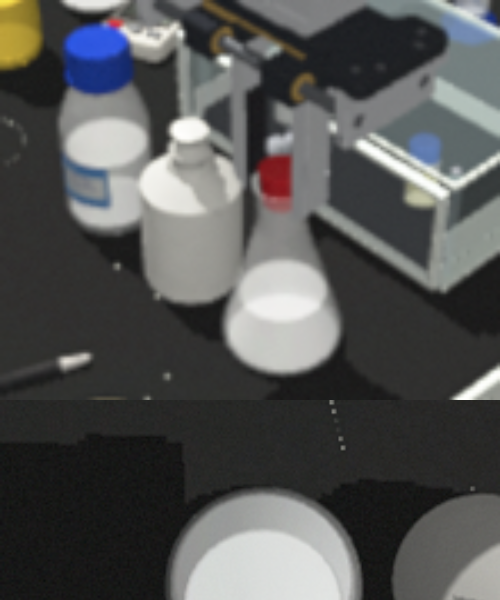

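The fingers still straddle the flared glass lip at the bung's base, so I'll raise them 7 mm more and re-grip.

Converted, -7 mm is -0.0093, -2 mm is -0.0027.

Call:
carry_out(targets=[[[0,0,0,0,0,0,60],[0,0,0,0,0,0,60],[-0.0027,0,-0.0093,0,0,0,60],[-0.0027,0,-0.0093,0,0,0,60],[-0.0027,0,-0.0093,0,0,0,10],[-0.0027,0,-0.0093,0,0,0,10],[-0.0027,0,-0.0093,0,0,0,10],[-0.0027,0,-0.0093,0,0,0,10]]])

```text
t: 5.0
tcp_pos: [0.5057, -0.0609, 0.1213]
ee_rot: [-0.0, 0.0, 1.0, 0.0]
contact_force: [-0.3, 0.4, -0.5]
grip_width: 0.0339
finger_force: 29.6
```

Call:
carry_out(targets=[[[0,0,0,0,0,0,10],[0,0,0,0,0,0,10],[0,0,0,0,0,0,10],[0,0,0,0,0,0,10]]])

```text
t: 5.4
tcp_pos: [0.5057, -0.0609, 0.1213]
ee_rot: [-0.0, 0.0, 1.0, 0.0]
contact_force: [0.5, -0.5, -1.8]
grip_width: 0.0338
finger_force: 29.5
```

Converted, -60 mm is -0.08, -50 mm is -0.0667.

Call:
carry_out(targets=[[[0,0,-0.0107,0,0,0,10],[0,0,-0.0267,0,0,0,10],[0,0,-0.0467,0,0,0,10],[0,0,-0.0667,0,0,0,10],[0,0,-0.08,0,0,0,10],[0,0,-0.08,0,0,0,10]]])

```text
t: 6.0
tcp_pos: [0.5075, -0.0615, 0.184]
ee_rot: [0.002, 0.0, 1.0, -0.001]
contact_force: [0.0, 0.2, -1.5]
grip_width: 0.0335
finger_force: 29.4
```

```bash
python3 - <<'E'
from h import *
w,_,_=shot('scene','s2')
cv2.imwrite('pics/c3.png',cv2.resize(w[120:270,230:430],(800,600)))
E
```

```text
(no output)
```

View pics/c3.png

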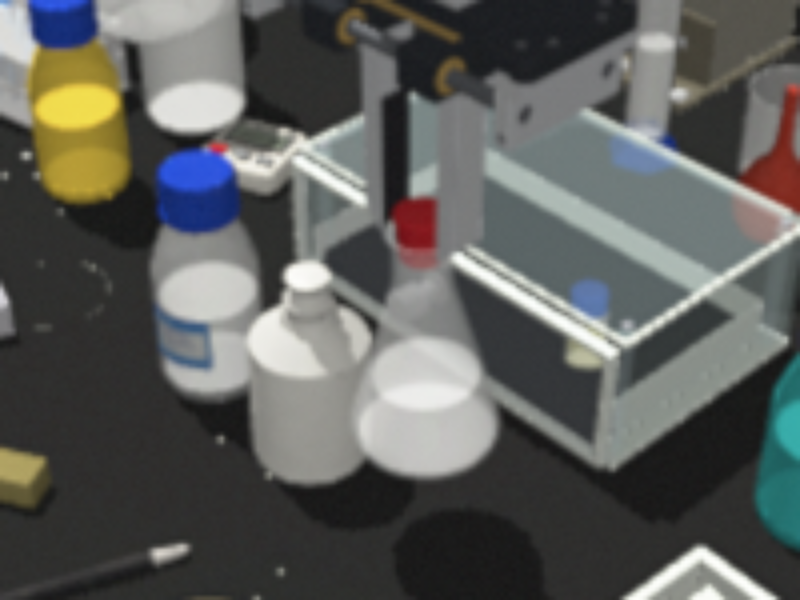

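The flask hangs upright and clear of the worktop, with the bung between the fingers. Carrying it to tray slot 1.

Converted, -190 mm is -0.2533, -188 mm is -0.2507.

Call:
carry_out(targets=[[[-0.0027,-0.02,0,0,0,0,10],[-0.008,-0.0667,0,0,0,0,10],[-0.0133,-0.12,0,0,0,0,10],[-0.02,-0.18,0,0,0,0,10],[-0.0253,-0.2267,0,0,0,0,10],[-0.028,-0.2507,0.0133,0,0,0,10],[-0.028,-0.2533,0.0333,0,0,0,10],[-0.028,-0.2533,0.0507,0,0,0,10]]])

```text
t: 6.85
tcp_pos: [0.5255, -0.2499, 0.1406]
ee_rot: [-0.002, 0.001, 1.0, 0.001]
contact_force: [0.0, 0.4, -2.1]
grip_width: 0.0336
finger_force: 29.4
```

Call:
carry_out(targets=[[[0,0,0.0107,0,0,0,10],[0,0,0.0173,0,0,0,10],[0,0,0.0213,0,0,0,10],[0,0,0.024,0,0,0,10],[0,0,0.024,0,0,0,10]]])

```text
t: 7.35
tcp_pos: [0.5272, -0.2507, 0.1258]
ee_rot: [0.0, -0.0, 1.0, -0.0]
contact_force: [-1.2, -0.3, -1.3]
grip_width: 0.0336
finger_force: 29.4
```

Converted, -75 mm is -0.1, -45 mm is -0.06.

Call:
carry_out(targets=[[[0,0,0.0013,0,0,0,10],[0,0,0.0013,0,0,0,60],[0,0,0.0013,0,0,0,70],[0,0,0.0013,0,0,0,75],[0,0,-0.02,0,0,0,75],[0,0,-0.06,0,0,0,75],[0,0,-0.1,0,0,0,75],[0,0,-0.1,0,0,0,75]]])

```text
t: 8.15
tcp_pos: [0.5298, -0.2531, 0.2061]
ee_rot: [0.004, 0.0, 1.0, -0.003]
contact_force: [-0.0, 0.1, 1.2]
grip_width: 0.0748
finger_force: 0.0
```

Converted, 361 mm is 0.4813, 340 mm is 0.4533.

Call:
carry_out(targets=[[[0.004,0.0667,0,0,0,0,75],[0.008,0.1333,0,0,0,0,75],[0.012,0.2,0,0,0,0,75],[0.0147,0.2667,0,0,0,0,75],[0.0187,0.3333,0,0,0,0,75],[0.0227,0.4,0,0,0,0,75],[0.0267,0.4533,0,0,0,0,75],[0.0267,0.4813,0,0,0,0,75]]])

```text
t: 8.95
tcp_pos: [0.5056, 0.1131, 0.1996]
ee_rot: [-0.001, -0.001, 1.0, 0.0]
contact_force: [-0.1, -0.1, 0.1]
grip_width: 0.0749
finger_force: 0.0
```

```bash
python3 - <<'E'
from h import *
s=get_state(); print(s['t'],s['tcp_pos'],s['ee_rot']); im,d,c=shot('wrist','w3'); im,d,K,T=load('w3'); P=pts(d,K,T)
hsv=cv2.cvtColor(im,cv2.COLOR_BGR2HSV)
m=cv2.inRange(hsv,(105,120,60),(130,255,255))>0
Q=P[m&(P[:,:,2]>.137)&(abs(P[:,:,0]-.5)<.06)]; print(cv2.minEnclosingCircle(Q[:,:2].astype(np.float32)),Q.mean(0))
t,td,_=shot('top','t1'); _,_,K,T=load('t1'); P=pts(td,K,T)
hs=cv2.cvtColor(t,cv2.COLOR_BGR2HSV); m=(cv2.inRange(hs,(0,150,80),(6,255,255))|cv2.inRange(hs,(170,150,80),(180,255,255)))>0
m[:, :395]=0;m[:,480:]=0;m[:190]=0;print('flask',P[m].mean(0))
E
```

```text
8.95 [0.50562681 0.11314137 0.19956057] [-6.51286985e-04 -1.33464042e-03  9.99998823e-01  3.86222873e-04]
((0.5322089195251465, 0.20747756958007812), 0.12042270600795746) [0.50848475 0.12238442 0.14193223]
flask [ 0.52600501 -0.24325482  0.1626126 ]
```

Converted, 148 mm is 0.1973, 142 mm is 0.1893.

Call:
carry_out(targets=[[[0,0,0,0,0,0,75],[0,0,0.0467,0,0,0,75],[0,0,0.0933,0,0,0,75],[0,0,0.1333,0,0,0,75],[0,0,0.1667,0,0,0,75],[0,0,0.1893,0,0,0,75],[0,0,0.1973,0,0,0,75],[0,0,0.1973,0,0,0,75]]])

```text
t: 9.85
tcp_pos: [0.5063, 0.1087, 0.0515]
ee_rot: [-0.001, 0.001, 1.0, -0.0]
contact_force: [-0.4, 0.6, 0.6]
grip_width: 0.0754
finger_force: 0.0
```

Call:
carry_out(targets=[[[0,0,0,0,0,0,45],[0,0,0,0,0,0,45],[0,0,0,0,0,0,45],[0,0,0,0,0,0,45],[0,0,0,0,0,0,45],[0,0,0,0,0,0,45]]])

```text
t: 10.45
tcp_pos: [0.5083, 0.11, 0.0538]
ee_rot: [0.001, 0.0, 1.0, -0.0]
contact_force: [-0.1, -0.3, 6.0]
grip_width: 0.0604
finger_force: 30.0
```

Converted, -140 mm is -0.1867, -132 mm is -0.176.

Call:
carry_out(targets=[[[0,0,-0.0133,0,0,0,45],[0,0,-0.0333,0,0,0,45],[0,0,-0.0667,0,0,0,45],[0,0,-0.1067,0,0,0,45],[0,0,-0.1467,0,0,0,45],[0,0,-0.176,0,0,0,45],[0,0,-0.1867,0,0,0,45],[0,0,-0.1867,0,0,0,45]]])

```text
t: 11.25
tcp_pos: [0.5072, 0.1101, 0.1932]
ee_rot: [0.001, 0.0, 1.0, 0.0]
contact_force: [0.3, 0.3, -2.7]
grip_width: 0.0605
finger_force: 30.0
```

```bash
python3 - <<'E'
from h import *
w,_,_=shot('scene','s3'); s=get_state(); print(s['tcp_pos'],s['grip_width'])
cv2.imwrite('pics/c4.png',cv2.resize(w[90:340,180:480],(720,600)))
E
```

```text
[0.5062933  0.11005166 0.19173931] 0.06035625820440354
```

View pics/c4.png

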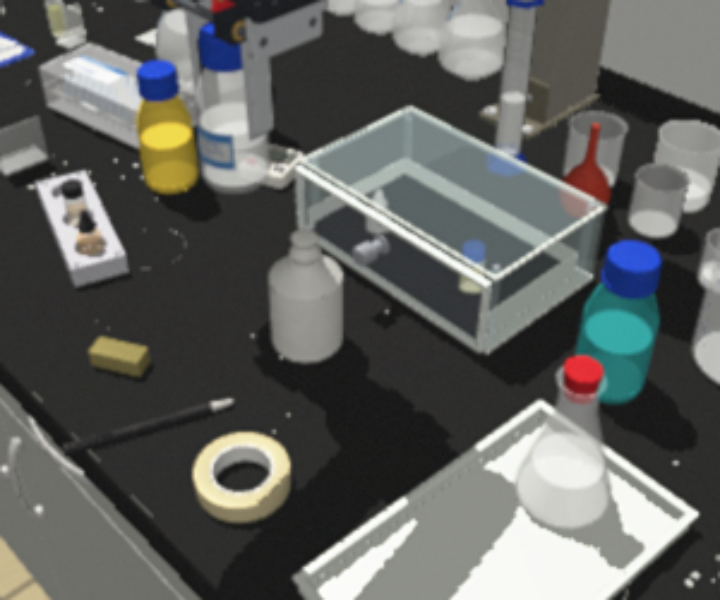

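The flask stands upright on the tray's far end, and the capped bottle hangs upright above the row. On to tray slot 3.

Converted, -318 mm is -0.424, -280 mm is -0.3733.

Call:
carry_out(targets=[[[0.0067,-0.016,0,0,0,0,45],[0.0267,-0.0667,0,0,0,0,45],[0.0507,-0.128,0,0,0,0,45],[0.076,-0.1893,0,0,0,0,45],[0.1,-0.2507,0,0,0,0,45],[0.124,-0.312,0,0,0,0,45],[0.1493,-0.3733,0,0,0,0,45],[0.1693,-0.424,0,0,0,0,45]]])

```text
t: 12.1
tcp_pos: [0.3768, -0.2095, 0.1908]
ee_rot: [-0.001, 0.001, 1.0, 0.001]
contact_force: [1.2, -0.4, -3.3]
grip_width: 0.0605
finger_force: 30.0
```

Converted, 134 mm is 0.1787, 132 mm is 0.176.

Call:
carry_out(targets=[[[0.0133,-0.0333,0.0067,0,0,0,45],[0.0173,-0.044,0.04,0,0,0,45],[0.0173,-0.044,0.0867,0,0,0,45],[0.0173,-0.044,0.1267,0,0,0,45],[0.0173,-0.044,0.1547,0,0,0,45],[0.0173,-0.044,0.1693,0,0,0,45],[0.0173,-0.044,0.176,0,0,0,45],[0.0173,-0.044,0.1787,0,0,0,45]]])

```text
t: 12.9
tcp_pos: [0.3665, -0.2409, 0.0581]
ee_rot: [-0.0, 0.0, 1.0, 0.0]
contact_force: [-0.1, 0.3, -2.9]
grip_width: 0.0605
finger_force: 30.0
```

Call:
carry_out(targets=[[[0,0,0,0,0,0,45],[0,0,0,0,0,0,45]]])

```text
t: 13.1
tcp_pos: [0.3676, -0.2416, 0.0595]
ee_rot: [0.001, 0.0, 1.0, -0.001]
contact_force: [0.2, 0.3, -3.2]
grip_width: 0.0605
finger_force: 30.0
```

Converted, -30 mm is -0.04, -10 mm is -0.0133.

Call:
carry_out(targets=[[[0,0,0.0013,0,0,0,45],[0,0,0.0027,0,0,0,45],[0,0,0.0027,0,0,0,45],[0,0,0.0027,0,0,0,75],[0,0,0.0027,0,0,0,78],[0,0,0.0027,0,0,0,78],[0,0,-0.0133,0,0,0,78],[0,0,-0.04,0,0,0,78]]])

```text
t: 13.9
tcp_pos: [0.3658, -0.2399, 0.0881]
ee_rot: [-0.001, 0.0, 1.0, 0.001]
contact_force: [0.3, 0.1, -0.1]
grip_width: 0.078
finger_force: 0.0
```

Converted, 204 mm is 0.272, 162 mm is 0.216.

Call:
carry_out(targets=[[[0,0,-0.0533,0,0,0,78],[0,0,-0.1067,0,0,0,78],[0,0,-0.1467,0,0,0,78],[-0.02,0.04,-0.1467,0,0,0,78],[-0.0507,0.0987,-0.1467,0,0,0,78],[-0.0813,0.1573,-0.1467,0,0,0,78],[-0.112,0.216,-0.1467,0,0,0,78],[-0.1427,0.272,-0.1467,0,0,0,78]]])

```text
t: 14.7
tcp_pos: [0.4747, -0.0351, 0.1996]
ee_rot: [0.001, 0.0, 1.0, -0.0]
contact_force: [0.4, -0.2, -0.1]
grip_width: 0.0779
finger_force: 0.0
```

Converted, 57 mm is 0.076, 40 mm is 0.0533.

Call:
carry_out(targets=[[[-0.0293,0.0533,0,0,0,0,78],[-0.0413,0.076,0,0,0,0,78],[-0.0413,0.076,0,0,0,0,78],[-0.0413,0.076,0,0,0,0,78]]])

```text
t: 15.1
tcp_pos: [0.5048, 0.02, 0.1988]
ee_rot: [-0.0, -0.0, 1.0, -0.0]
contact_force: [0.1, -0.2, 0.1]
grip_width: 0.0781
finger_force: 0.0
```

```bash
python3 - <<'E'
from h import *
s=get_state(); print(s['t'],s['tcp_pos'],s['ee_rot']); shot('wrist','w4'); im,d,K,T=load('w4'); P=pts(d,K,T)
m=(P[:,:,2]>.114)&(P[:,:,2]<.13)&(abs(P[:,:,0]-.505)<.03)&(abs(P[:,:,1]-.02)<.03); Q=P[m]; print(cv2.minEnclosingCircle(Q[:,:2].astype(np.float32)),Q.mean(0))
shot('top','t2')
E
```

```text
15.1 [0.50475774 0.02000804 0.19879246] [-7.87795176e-05 -3.51122739e-04  9.99999888e-01 -3.06631113e-04]
((0.5066116452217102, 0.019202154129743576), 0.011988017708063126) [0.5062277  0.01924245 0.11971427]
```

Converted, 158 mm is 0.2107, 152 mm is 0.2027.

Call:
carry_out(targets=[[[-0.0013,-0.0013,0.04,0,0,0,82],[-0.0013,-0.0013,0.0933,0,0,0,82],[-0.0013,-0.0013,0.14,0,0,0,82],[-0.0013,-0.0013,0.18,0,0,0,82],[-0.0013,-0.0013,0.2027,0,0,0,82],[-0.0013,-0.0013,0.2107,0,0,0,82],[-0.0013,-0.0013,0.2107,0,0,0,82],[-0.0013,-0.0013,0.2107,0,0,0,50]]])

```text
t: 16.0
tcp_pos: [0.5069, 0.0183, 0.0417]
ee_rot: [0.001, 0.001, 1.0, -0.0]
contact_force: [0.8, 0.7, -1.0]
grip_width: 0.0771
finger_force: 0.0
```

Call:
carry_out(targets=[[[0,0,0,0,0,0,50],[0,0,0,0,0,0,50],[0,0,0,0,0,0,50],[0,0,0,0,0,0,50],[0,0,0,0,0,0,50],[0,0,0,0,0,0,50]]])

```text
t: 16.6
tcp_pos: [0.5072, 0.019, 0.0419]
ee_rot: [0.001, 0.0, 1.0, -0.0]
contact_force: [-1.1, 0.2, 6.6]
grip_width: 0.065
finger_force: 30.0
```

Converted, -60 mm is -0.08, -58 mm is -0.0773.

Call:
carry_out(targets=[[[0,0,-0.0107,0,0,0,50],[0,0,-0.0267,0,0,0,50],[0,0,-0.0467,0,0,0,50],[0,0,-0.0667,0,0,0,50],[0,0,-0.0773,0,0,0,50],[0,0,-0.08,0,0,0,50],[0,0,-0.08,0,0,0,50]]])

```text
t: 17.3
tcp_pos: [0.5058, 0.019, 0.1006]
ee_rot: [0.0, 0.0, 1.0, -0.0]
contact_force: [-0.4, -0.2, -2.0]
grip_width: 0.0649
finger_force: 30.0
```

Converted, -265 mm is -0.3533, -262 mm is -0.3493.

Call:
carry_out(targets=[[[0.0053,-0.0187,0,0,0,0,50],[0.0173,-0.0733,0,0,0,0,50],[0.0307,-0.1333,0,0,0,0,50],[0.044,-0.1973,0,0,0,0,50],[0.0573,-0.26,0,0,0,0,50],[0.0707,-0.3173,0,0,0,0,50],[0.0787,-0.3493,0,0,0,0,50],[0.0787,-0.3533,0,0,0,0,50]]])

```text
t: 18.1
tcp_pos: [0.4449, -0.2495, 0.0998]
ee_rot: [-0.001, 0.003, 1.0, -0.0]
contact_force: [-0.1, 0.2, -2.1]
grip_width: 0.0649
finger_force: 30.0
```

Converted, 56 mm is 0.0747, 55 mm is 0.0733.

Call:
carry_out(targets=[[[0,0,0.0267,0,0,0,50],[0,0,0.0507,0,0,0,50],[0,0,0.0653,0,0,0,50],[0,0,0.0707,0,0,0,50],[0,0,0.0733,0,0,0,50],[0,0,0.0747,0,0,0,50],[0,0,0.0747,0,0,0,50]]])

```text
t: 18.8
tcp_pos: [0.4471, -0.2457, 0.0459]
ee_rot: [0.0, -0.0, 1.0, -0.0]
contact_force: [-2.2, 1.6, 4.6]
grip_width: 0.0651
finger_force: 30.0
```

Converted, -130 mm is -0.1733, -90 mm is -0.12.

Call:
carry_out(targets=[[[0,0,0,0,0,0,80],[0,0,0,0,0,0,82],[0,0,0,0,0,0,82],[0,0,-0.02,0,0,0,82],[0,0,-0.0667,0,0,0,82],[0,0,-0.12,0,0,0,82],[0,0,-0.1733,0,0,0,82],[0,0,-0.1733,0,0,0,60]]])

```text
t: 19.6
tcp_pos: [0.4508, -0.249, 0.1812]
ee_rot: [0.005, 0.0, 1.0, -0.004]
contact_force: [0.5, -0.7, 1.1]
grip_width: 0.0773
finger_force: 0.0
```

Converted, 265 mm is 0.3533, 250 mm is 0.3333, 1 degrees is 0.0111.

Call:
carry_out(targets=[[[-0.0267,0.0533,0,0,0,0.0111,60],[-0.056,0.112,0,0,0,0.0111,60],[-0.0853,0.1707,0,0,0,0.0111,60],[-0.1147,0.2293,0,0,0,0.0111,60],[-0.144,0.288,0,0,0,0.0111,60],[-0.1667,0.3333,0,0,0,0.0111,60],[-0.176,0.3533,0,0,0,0.0111,60],[-0.176,0.3533,0,0,0,0.0111,60]]])

```text
t: 20.4
tcp_pos: [0.5789, 0.0206, 0.1734]
ee_rot: [-0.001, 0.007, 1.0, 0.0]
contact_force: [0.8, -0.5, -0.6]
grip_width: 0.0597
finger_force: 0.0
```

```bash
python3 - <<'E'
from h import *
s=get_state(); print(s['t'],s['tcp_pos'],s['ee_rot']); w,_,_=shot('wrist','w5'); t,_,_=shot('top','t3')
cv2.imwrite('pics/c5.png',np.vstack([cv2.resize(w,(560,350)),cv2.resize(t[185:310,390:490],(560,700))[:250] if 0 else cv2.resize(t[180:310,290:500],(403,250),interpolation=2)[:, :403].copy() if 0 else cv2.copyMakeBorder(cv2.resize(t[180:310,290:500],(403,250)),0,0,0,157,cv2.BORDER_CONSTANT)]))
E
```

```text
20.4 [0.57893202 0.02062039 0.17344975] [-6.77171917e-04  7.28361257e-03  9.99973245e-01  1.22317738e-05]
```

View pics/c5.png

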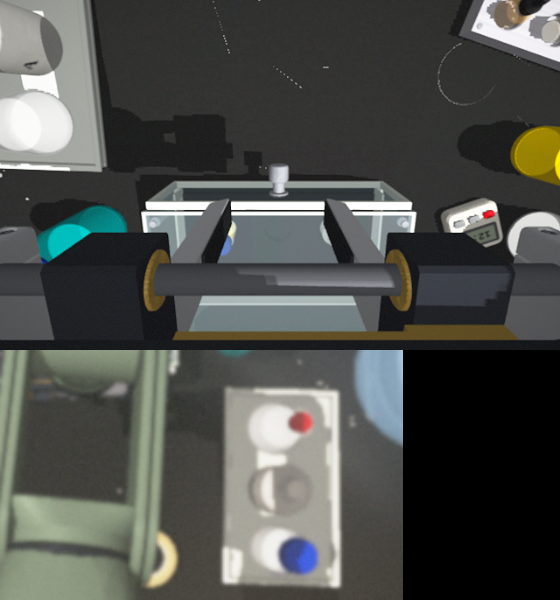

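Wrist view: the knob is centred at about (319,200) full-scale, and the fingers straddle it in y. Top view: all three bottles stand upright in a row on the tray. I'll fix the knob's position from the wrist depth.

```bash
python3 - <<'E'
from h import *
im,d,K,T=load('w5'); P=pts(d,K,T)
Q=P[180:232,295:345].reshape(-1,3)
m=(Q[:,2]>.045)&(Q[:,2]<.078)&(Q[:,0]<.598); Q=Q[m]; print(len(Q),Q.min(0),Q.max(0))
top=Q[Q[:,2]>.064]; print(len(top),top.min(0),top.max(0),top.mean(0))
g=cv2.cvtColor(im,6); r=g[185:225,300:340]; print(onz(K,T,319,200,.07), 'front edge pts',onz(K,T,319,235,.086))
for v in range(186,236,4): print(v,P[v,319].round(4),g[v,319],end='; ')
E
```

```text
579 [0.57126862 0.01170967 0.05288702] [0.5979768  0.03064896 0.0709639 ]
465 [0.57127608 0.01265926 0.06400736] [0.5979768  0.02962984 0.0709639 ] [0.58228995 0.02103891 0.0675227 ]
[0.57982812 0.02161605 0.07      ] front edge pts [0.60617702 0.02116187 0.086     ]
186 [ 0.5818  0.022  -0.0013] 66; 190 [0.5715 0.0217 0.0675] 129; 194 [0.5746 0.0217 0.0694] 217; 198 [0.5782 0.0216 0.0695] 215; 202 [0.5818 0.0216 0.0693] 221; 206 [0.5852 0.0215 0.0701] 222; 210 [0.5901 0.0215 0.0653] 224; 214 [0.5936 0.0215 0.0662] 229; 218 [0.5972 0.0214 0.0665] 228; 222 [0.6009 0.0213 0.0664] 154; 226 [0.604  0.0213 0.0686] 51; 230 [0.6033 0.0212 0.0814] 169; 234 [0.6054 0.0212 0.0858] 254;
```

Converted, 132 mm is 0.176, 126 mm is 0.168.

Call:
carry_out(targets=[[[-0.0013,0.0013,0,0,0,0,60],[-0.0013,0.0013,0.0467,0,0,0,60],[-0.0013,0.0013,0.1,0,0,0,60],[-0.0013,0.0013,0.144,0,0,0,60],[-0.0013,0.0013,0.168,0,0,0,60],[-0.0013,0.0013,0.176,0,0,0,60],[-0.0013,0.0013,0.176,0,0,0,10],[-0.0013,0.0013,0.176,0,0,0,10]]])

```text
t: 21.3
tcp_pos: [0.5811, 0.0191, 0.0439]
ee_rot: [0.001, 0.01, 1.0, -0.0]
contact_force: [0.7, 0.0, 0.4]
grip_width: 0.0473
finger_force: 0.0
```

Call:
carry_out(targets=[[[0,0,0,0,0,0,5],[0,0,0,0,0,0,5],[0,0,0,0,0,0,5],[0,0,0,0,0,0,5],[0,0,0,0,0,0,5]]])

```text
t: 21.8
tcp_pos: [0.5807, 0.0222, 0.0434]
ee_rot: [0.001, 0.009, 1.0, 0.002]
contact_force: [-0.3, 5.3, 2.5]
grip_width: 0.0191
finger_force: 30.0
```

Converted, 112 mm is 0.1493, 106 mm is 0.1413.

Call:
carry_out(targets=[[[0.008,0,0,0,0,0,5],[0.0267,0,0,0,0,0,5],[0.0507,0,0,0,0,0,5],[0.0747,0,0,0,0,0,5],[0.0987,0,0,0,0,0,5],[0.1227,0,0,0,0,0,5],[0.1413,0,0,0,0,0,5],[0.1493,0,0,0,0,0,5]]])

```text
t: 22.6
tcp_pos: [0.4681, 0.0238, 0.0434]
ee_rot: [0.001, 0.009, 1.0, 0.002]
contact_force: [1.0, 5.3, 0.2]
grip_width: 0.0193
finger_force: 30.0
```

Converted, -130 mm is -0.1733, -90 mm is -0.12.

Call:
carry_out(targets=[[[0,0,0,0,0,0,5],[0,0,0,0,0,0,5],[0,0,0,0,0,0,50],[0,0,0,0,0,0,50],[0,0,0,0,0,0,50],[0,0,-0.0533,0,0,0,50],[0,0,-0.12,0,0,0,50],[0,0,-0.1733,0,0,0,50]]])

```text
t: 23.4
tcp_pos: [0.4682, 0.0216, 0.1745]
ee_rot: [0.0, 0.009, 1.0, -0.0]
contact_force: [0.8, -0.5, -0.8]
grip_width: 0.0499
finger_force: 0.0
```

```bash
python3 - <<'E'
from h import *
s=get_state(); print(s['t'],s['tcp_pos'],s['ee_rot']); w,d,_=shot('wrist','w6'); im,d,K,T=load('w6'); P=pts(d,K,T)
print([ (v,P[v,319].round(4).tolist()) for v in range(180,232,6)])
cv2.imwrite('pics/w6.png',w)
E
```

```text
23.4 [0.46822625 0.02164484 0.17449637] [ 4.39217019e-04  9.08659565e-03  9.99958593e-01 -2.28799389e-04]
[(180, [0.465, 0.023, -0.0006]), (186, [0.459, 0.0228, 0.0609]), (192, [0.4627, 0.0227, 0.0692]), (198, [0.4678, 0.0226, 0.07]), (204, [0.4731, 0.0225, 0.0703]), (210, [0.4797, 0.0224, 0.0662]), (216, [0.4854, 0.0223, 0.0657]), (222, [0.4897, 0.0222, 0.0699]), (228, [0.4903, 0.0222, 0.0847])]
```

View pics/w6.png

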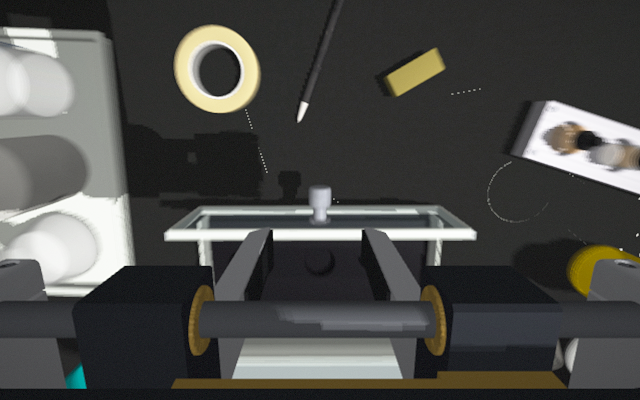

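The drawer is out about 112 mm, with the knob at (319,195). The middle pocket at (318,262) is empty. Next I shift sideways to see the dropper between the fingers, from two places.

Converted, 64 mm is 0.0853, 62 mm is 0.0827.

Call:
carry_out(targets=[[[0,0.0427,0,0,0,0,70],[0,0.0827,0,0,0,0,70],[0,0.0853,0,0,0,0,70],[0,0.0853,0,0,0,0,70],[0,0.0853,0,0,0,0,70]]])

```text
t: 23.95
tcp_pos: [0.4689, 0.0852, 0.172]
ee_rot: [-0.0, 0.009, 1.0, -0.0]
contact_force: [0.1, 0.2, -1.4]
grip_width: 0.0703
finger_force: 0.0
```

```bash
python3 - <<'E'
from h import *
s=get_state(); print(s['t'],s['tcp_pos']); shot('wrist','w7')
E
```

```text
23.95 [0.46892065 0.0851627  0.17200534]
```

Converted, -35 mm is -0.0467, -25 mm is -0.0333.

Call:
carry_out(targets=[[[-0.0333,0,0,0,0,0,70],[-0.0467,0,0,0,0,0,70],[-0.0467,0,0,0,0,0,70],[-0.0467,0,0,0,0,0,70]]])

```text
t: 24.4
tcp_pos: [0.5036, 0.0848, 0.1721]
ee_rot: [-0.001, 0.009, 1.0, -0.0]
contact_force: [-0.4, 0.6, 0.4]
grip_width: 0.0704
finger_force: 0.0
```

```bash
python3 - <<'E'
from h import *
s=get_state(); print(s['t'],s['tcp_pos']); b,_,_=shot('wrist','w8'); t,_,_=shot('top','t4'); a=load('w7')[0]
cv2.imwrite('pics/c6.png',np.vstack([np.hstack([cv2.resize(x[190:320,240:400],(400,325),interpolation=2) for x in(a,b)]),cv2.resize(t[140:260,200:440],(800,275)[0:1]+(260,))]))
for f in('w7','w8'):
    im,d,K,T=load(f);P=pts(d,K,T);m=(P[:,:,2]>.045)&(P[:,:,2]<.07)&(abs(P[:,:,0]-.5426)<.02)&(abs(P[:,:,1]-.086)<.02);Q=P[m];print(f,m.sum(),Q.mean(0) if m.any() else 0,Q.max(0) if m.any() else 0)
    m=(P[:,:,2]>.025)&(P[:,:,2]<.07)&(abs(P[:,:,0]-.5426)<.025)&(abs(P[:,:,1]-.086)<.025);Q=P[m];print(m.sum(),Q.min(0),Q.max(0))
E
```

```text
24.4 [0.50362938 0.08484858 0.17209886]
w7 264 [0.54699746 0.08687278 0.05313202] [0.55681094 0.09563055 0.06339175]
611 [0.53589654 0.07338827 0.0251287 ] [0.55914896 0.09953168 0.06339175]
w8 266 [0.54755343 0.08685434 0.05324989] [0.5585792  0.09567413 0.06393419]
596 [0.53653188 0.07400853 0.02559202] [0.5588474  0.09948016 0.06393419]
```

View pics/c6.png

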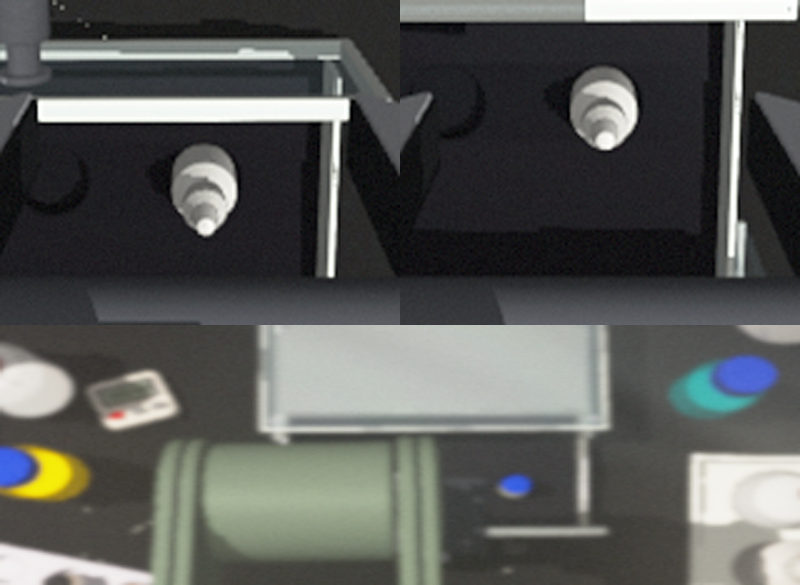

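Both wrist crops show the dropper, the white body with a tapered nozzle, tip at about (322,281) and (322,247). The side wall is about 47 mm to its +y side. The top crop shows the vial in its pocket.

```bash
python3 - <<'E'
from h import *
r=[]
for f,(u,v) in(('w7',(322,281)),('w8',(322,247))):
    im,d,K,T=load(f); g=cv2.cvtColor(im,6).astype(float)[v-12:v+8,u-10:u+11]; m=g>225; vv,uu=np.argwhere(m).mean(0); c=(u-10+uu,v-12+vv)
    r.append(ray(K,T,*c)); print(c,m.sum(),onz(K,T,*c,.063))
(o1,a),(o2,b)=r; t=np.linalg.lstsq(np.stack([a,-b],1),o2-o1,rcond=None)[0]; print('tip',o1+a*t[0],o2+b*t[1]); print(go(.548,.0867,.172))
im,d,K,T=load('t4');P=pts(d,K,T)
hs=cv2.cvtColor(im,40);m=(cv2.inRange(hs,(105,100,60),(130,255,255))>0);m[:200]=0;m[230:]=0;m[:,340:370]&=True;m[:,:340]=0;m[:,370:]=0;print('vial',P[m].mean(0))
E
```

```text
(np.float64(325.34090909090907), np.float64(277.1818181818182)) 44 [0.54585044 0.09073096 0.063     ]
(np.float64(325.94520547945206), np.float64(242.32876712328766)) 73 [0.54581609 0.09147187 0.063     ]
tip [0.54556747 0.09072144 0.06356137] [0.54559168 0.09145961 0.06358608]
[-44.64193848   2.37560834   0.12324814]
vial [ 0.54869645 -0.04252862  0.06497376]
```

Converted, 148 mm is 0.1973, 146 mm is 0.1947.

Call:
carry_out(targets=[[[-0.0533,0.0027,0,0,0,0,42],[-0.0613,0.004,0.04,0,0,0,42],[-0.0613,0.004,0.0867,0,0,0,42],[-0.0613,0.004,0.1267,0,0,0,42],[-0.0613,0.004,0.16,0,0,0,42],[-0.0613,0.004,0.184,0,0,0,42],[-0.0613,0.004,0.1947,0,0,0,42],[-0.0613,0.004,0.1973,0,0,0,42]]])

```text
t: 25.3
tcp_pos: [0.549, 0.0875, 0.0236]
ee_rot: [-0.001, 0.009, 1.0, -0.0]
contact_force: [0.7, 0.5, -0.9]
grip_width: 0.0418
finger_force: 0.0
```

Call:
carry_out(targets=[[[0,0,0,0,0,0,42],[0,0,0,0,0,0,42],[0,0,0,0,0,0,15],[0,0,0,0,0,0,15],[0,0,0,0,0,0,15],[0,0,0,0,0,0,15],[0,0,0,0,0,0,15]]])

```text
t: 26.0
tcp_pos: [0.5508, 0.0875, 0.0251]
ee_rot: [0.001, 0.009, 1.0, 0.0]
contact_force: [-0.4, 0.9, 3.2]
grip_width: 0.0256
finger_force: 30.0
```

Converted, -175 mm is -0.2333, -170 mm is -0.2267.

Call:
carry_out(targets=[[[0,0,-0.008,0,0,0,15],[0,0,-0.0267,0,0,0,15],[0,0,-0.06,0,0,0,15],[0,0,-0.1,0,0,0,15],[0,0,-0.1467,0,0,0,15],[0,0,-0.1933,0,0,0,15],[0,0,-0.2267,0,0,0,15],[0,0,-0.2333,0,0,0,15]]])

```text
t: 26.8
tcp_pos: [0.5527, 0.0876, 0.2044]
ee_rot: [0.004, 0.009, 1.0, 0.0]
contact_force: [1.0, 0.1, -0.3]
grip_width: 0.0253
finger_force: 30.0
```

Call:
carry_out(targets=[[[0.0067,0.0267,0,0,0,0,15],[0.02,0.08,0,0,0,0,15],[0.0347,0.14,0,0,0,0,15],[0.0493,0.2,0,0,0,0,15],[0.0613,0.2507,0,0,0,0,15],[0.0667,0.2707,0,0,0,0,15],[0.0667,0.2707,0,0,0,0,15],[0.0667,0.2707,0,0,0,0,15]]])

```text
t: 27.6
tcp_pos: [0.5036, 0.2903, 0.1986]
ee_rot: [-0.001, 0.009, 1.0, -0.001]
contact_force: [-0.3, -0.3, -0.1]
grip_width: 0.0253
finger_force: 30.0
```

```bash
python3 - <<'E'
from h import *
s=get_state(); print(s['t'],s['tcp_pos'],s['grip_width'],s['ee_rot']); shot('wrist','w9')
E
```

```text
27.6 [0.50361293 0.29032522 0.19864895] 0.025261075880739843 [-5.34208842e-04  8.92962597e-03  9.99959679e-01 -7.84940709e-04]
```

View pics/w9.png

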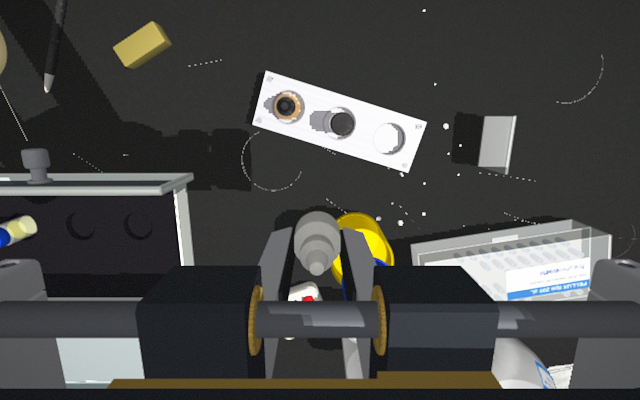

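The dropper is held upright between the fingers. The holder's top face runs from (267,71) to (409,173), with the brown dropper at (287,106), the vial at (340,123) and the free hole at about (389,138).

```bash
python3 - <<'E'
from h import *
im,d,K,T=load('w9'); P=pts(d,K,T)
Q=P[50:200,235:445]; m=(abs(Q[:,:,2]-.022)<.004); pix=np.argwhere(m)
Z=Q[m]; r=cv2.minAreaRect(Z[:,:2].astype(np.float32)); print('zmed',np.median(Z[:,2]),r,cv2.boxPoints(r).round(4).tolist())
h=(Q[:,:,2]<.017)&(Q[:,:,2]>.007); hp=Q[h]; k=(np.hypot(hp[:,0]-.459,hp[:,1]-.364)<.025); hp=hp[k]; print('hole floor',len(hp),hp.mean(0),hp.min(0),hp.max(0))
w=np.array([onz(K,T,u,v,.022) for u,v in((267,71),(427,122),(409,173),(252,118))]); print(w)
g=cv2.cvtColor(im,6)[112:165,365:415]
cv2.imwrite('pics/c7.png',cv2.resize(im[95:180,330:440],(770,595),interpolation=2))
E
```

```text
zmed 0.021896238184159006 ((0.44123557209968567, 0.31317704916000366), (0.17271721363067627, 0.055196233093738556), 72.02677917480469) [[0.38830000162124634, 0.2395000010728836], [0.4408000111579895, 0.2224999964237213], [0.49410000443458557, 0.38679999113082886], [0.4415999948978424, 0.40380001068115234]]
hole floor 705 [0.45852789 0.3664823  0.01210865] [0.44297451 0.35119362 0.00961621] [0.47441865 0.38140471 0.01687356]
[[0.38892465 0.24149543 0.022     ]
 [0.44153942 0.40410165 0.022     ]
 [0.49443901 0.38801232 0.022     ]
 [0.4341899  0.22357291 0.022     ]]
```

View pics/c7.png

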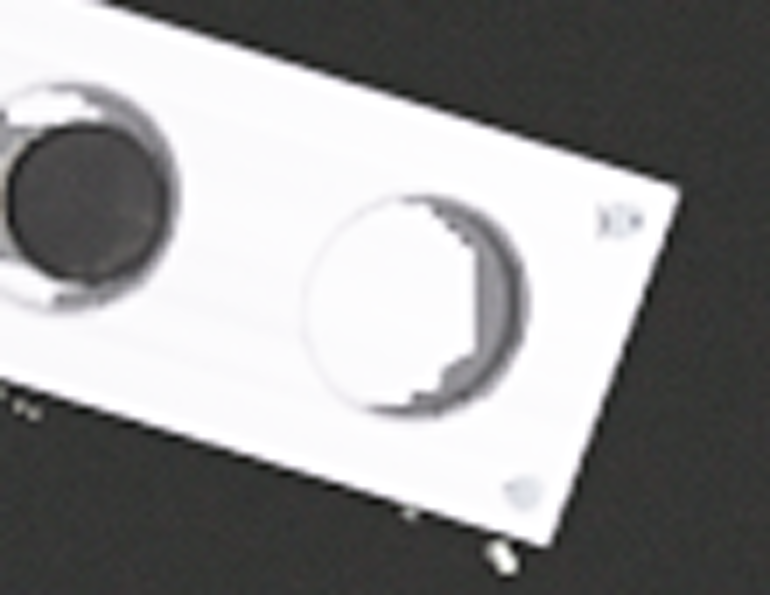

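```bash
python3 - <<'E'
from h import *
im,d,K,T=load('w9'); s=get_state(); q=s['ee_rot']; M=R.from_quat([q[1],q[2],q[3],q[0]]).as_matrix()
P=(pts(d,K,T)-s['tcp_pos'])@M
Q=P[205:285,285:350].reshape(-1,3); Q=Q[(Q[:,2]<.02)&(Q[:,2]>-.045)&(abs(Q[:,1])<.0145)&(abs(Q[:,0])<.03)]
for a,b in((-.045,-.036),(-.036,-.028),(-.028,-.02),(-.02,-.01),(-.01,.0),(0,.02)):
    k=Q[(Q[:,2]>=a)&(Q[:,2]<b)]
    if len(k): print(a,b,len(k),k.min(0).round(4),k.max(0).round(4),k.mean(0).round(4))
cv2.imwrite('pics/c8.png',cv2.resize(im[200:285,270:365],(665,595),interpolation=2))
E
```

```text
-0.045 -0.036 309 [-0.0061 -0.0145 -0.0448] [ 0.0098  0.0142 -0.036 ] [ 0.0027  0.0004 -0.0385]
-0.036 -0.028 383 [-0.0084 -0.0145 -0.036 ] [ 0.0095  0.0143 -0.0281] [ 0.0037 -0.0001 -0.032 ]
-0.028 -0.02 697 [-0.0083 -0.0144 -0.028 ] [ 0.0101  0.0144 -0.02  ] [ 0.0044 -0.0002 -0.0242]
-0.02 -0.01 432 [-0.0082 -0.0145 -0.02  ] [ 0.0112  0.0144 -0.01  ] [ 0.006   0.0003 -0.0138]
-0.01 0.0 867 [-0.0081 -0.0144 -0.01  ] [ 0.0148  0.0145 -0.    ] [ 0.0076 -0.0001 -0.0071]
0 0.02 269 [ 0.0031 -0.0135  0.    ] [0.0151 0.0143 0.0146] [ 0.0124 -0.0002  0.0063]
```

View pics/c8.png

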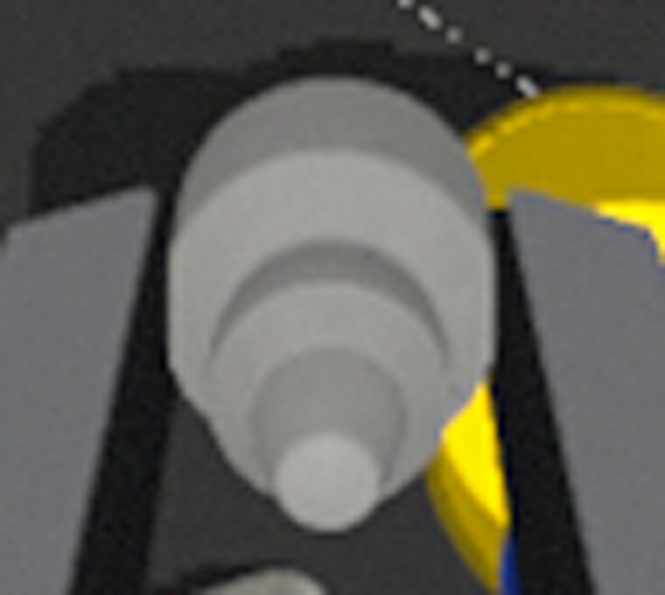

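The nozzle tip is at about (317,269) and the body is centred between the pads, sitting 1.5 mm toward tool +x. I'll go over the hole and down to just above it, without turning, since the finger backs stay about 11 mm clear of the neighbouring vial.

Converted, 150 mm is 0.2, 140 mm is 0.1867.

Call:
carry_out(targets=[[[0.02,0.0333,0,0,0,0,15],[0.0467,0.0773,0,0,0,0,15],[0.06,0.1,0,0,0,0,15],[0.06,0.1,0.0467,0,0,0,15],[0.06,0.1,0.1067,0,0,0,15],[0.06,0.1,0.1573,0,0,0,15],[0.06,0.1,0.1867,0,0,0,15],[0.06,0.1,0.2,0,0,0,15]]])

```text
t: 28.45
tcp_pos: [0.459, 0.3641, 0.0463]
ee_rot: [-0.002, 0.01, 1.0, -0.002]
contact_force: [-0.7, -0.1, -0.2]
grip_width: 0.0253
finger_force: 30.0
```

Converted, 2 mm is 0.0027.

Call:
carry_out(targets=[[[0,0,0.0027,0,0,0,15],[0,0,0.0027,0,0,0,15],[0,0,0.0027,0,0,0,15],[0,0,0.0027,0,0,0,15]]])

```text
t: 28.85
tcp_pos: [0.4615, 0.3678, 0.0493]
ee_rot: [0.001, 0.009, 1.0, 0.001]
contact_force: [-0.0, 0.5, 0.0]
grip_width: 0.0256
finger_force: 30.0
```

```bash
python3 - <<'E'
from h import *
s=get_state(); print(s['t'],s['tcp_pos'],s['grip_width'],s['contact_force']); print(go(.4598,.366,.0266))
E
```

```text
28.85 [0.46152001 0.36781268 0.04929579] 0.02558033696343302 [-0.02755819  0.45931954  0.01541229]
[ 1.75457118 -1.88288866 22.68742907]
```

Call:
carry_out(targets=[[[0,0,0,0,0,0,15],[0,0,0,0,0,0,15],[0,0,0,0,0,0,15],[0,0,0,0,0,0,15],[0,0,0,0,0,0,15]]])

```text
t: 29.35
tcp_pos: [0.4601, 0.3672, 0.0474]
ee_rot: [-0.0, 0.009, 1.0, -0.0]
contact_force: [0.1, -0.7, 0.1]
grip_width: 0.0254
finger_force: 30.0
```

```bash
python3 - <<'E'
from h import *
s=get_state(); print(s['t'],s['tcp_pos'],s['joint_vel'].round(4)); print(go(.4598,.366,.0266))
E
```

```text
29.35 [0.46008834 0.36717502 0.04741216] [ 0.0013  0.0003 -0.0001  0.0003 -0.0016 -0.0004]
[ 0.26526113 -1.17910834 20.81223475]
```

Converted, 20 mm is 0.0267, 19 mm is 0.0253.

Call:
carry_out(targets=[[[0,-0.0013,0.004,0,0,0,15],[0,-0.0013,0.0093,0,0,0,15],[0,-0.0013,0.0147,0,0,0,15],[0,-0.0013,0.0187,0,0,0,15],[0,-0.0013,0.0227,0,0,0,15],[0,-0.0013,0.0253,0,0,0,15],[0,-0.0013,0.0267,0,0,0,15],[0,-0.0013,0.0267,0,0,0,15]]])

```text
t: 30.15
tcp_pos: [0.4602, 0.3662, 0.0274]
ee_rot: [0.0, 0.009, 1.0, 0.0]
contact_force: [0.1, 0.4, -0.3]
grip_width: 0.025
finger_force: 30.0
```

Converted, -130 mm is -0.1733, -85 mm is -0.1133.

Call:
carry_out(targets=[[[0,0,0,0,0,0,38],[0,0,0,0,0,0,38],[0,0,0,0,0,0,38],[0,0,0,0,0,0,38],[0,0,-0.0133,0,0,0,38],[0,0,-0.0533,0,0,0,38],[0,0,-0.1133,0,0,0,38],[0,0,-0.1733,0,0,0,38]]])

```text
t: 30.95
tcp_pos: [0.4595, 0.3658, 0.1589]
ee_rot: [-0.001, 0.009, 1.0, -0.0]
contact_force: [-0.2, -0.5, 0.1]
grip_width: 0.038
finger_force: 0.0
```

Converted, -75 mm is -0.1, -65 mm is -0.0867.

Call:
carry_out(targets=[[[-0.0267,-0.04,-0.0533,0,0,0,50],[-0.0533,-0.0867,-0.06,0,0,0,50],[-0.06,-0.1,-0.06,0,0,0,50],[-0.06,-0.1,-0.06,0,0,0,50],[-0.06,-0.1,-0.06,0,0,0,50],[-0.06,-0.1,-0.06,0,0,0,50]]])

```text
t: 31.55
tcp_pos: [0.5024, 0.2912, 0.2012]
ee_rot: [-0.001, 0.008, 1.0, -0.0]
contact_force: [1.1, -0.2, 0.0]
grip_width: 0.0498
finger_force: 0.0
```

```bash
python3 - <<'E'
from h import *
s=get_state(); print(s['t'],s['tcp_pos']); shot('wrist','w10'); im,d,K,T=load('w10'); P=pts(d,K,T)
m=(P[:,:,2]>.026)&(P[:,:,2]<.08)&(np.hypot(P[:,:,0]-.4583,P[:,:,1]-.366)<.025); Q=P[m]
for a,b in((.03,.038),(.038,.046),(.046,.055),(.055,.08)):
    k=Q[(Q[:,2]>a)&(Q[:,2]<b)]; print(a,len(k),k.min(0),k.max(0),k.mean(0)) if len(k) else 0
cv2.imwrite('pics/c9.png',cv2.resize(im[40:190,235:445],(790,564),interpolation=2))
E
```

```text
31.55 [0.50238077 0.29115317 0.20124862]
0.03 259 [0.44692933 0.35166763 0.03003276] [0.47244684 0.3780808  0.03796891] [0.45824225 0.36135874 0.03533782]
0.038 35 [0.45079536 0.35556708 0.03800141] [0.46766292 0.36719653 0.04561565] [0.45753516 0.35895569 0.04044634]
0.046 170 [0.45118841 0.35639766 0.04618282] [0.46766119 0.37382463 0.05499752] [0.45899908 0.36352328 0.05142546]
0.055 99 [0.45468626 0.35997132 0.05519734] [0.46419559 0.36885896 0.06574463] [0.45925037 0.36391493 0.06131188]
```

View pics/c9.png

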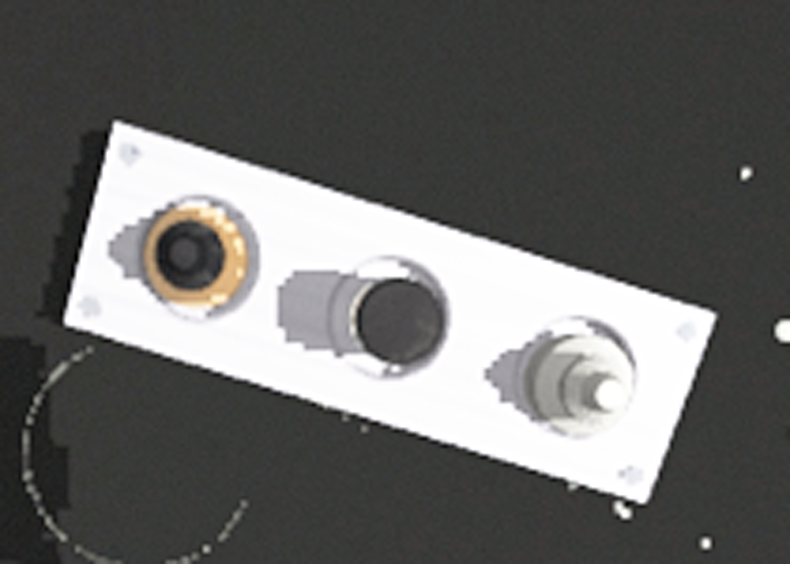

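The dropper is seated upright in the free hole, its nozzle top at z ≈ 0.065. The picture budget is used up, so from here I work from numbers only. Back to the knob.

Converted, -269 mm is -0.3587, -260 mm is -0.3467.

Call:
carry_out(targets=[[[0.0067,-0.0533,0,0,0,0,60],[0.0133,-0.1173,0,0,0,0,60],[0.02,-0.1813,0,0,0,0,60],[0.0267,-0.2453,0,0,0,0,60],[0.0347,-0.3067,0,0,0,0,60],[0.04,-0.3467,0,0,0,0,60],[0.04,-0.3587,0,0,0,0,60],[0.04,-0.3587,0,0,0,0,60]]])

```text
t: 32.4
tcp_pos: [0.4689, 0.0219, 0.2022]
ee_rot: [-0.0, 0.01, 1.0, 0.0]
contact_force: [-0.2, 1.3, 0.4]
grip_width: 0.0597
finger_force: 0.0
```

Call:
carry_out(targets=[[[0,0,0,0,0,0,60],[0,0,0,0,0,0,60],[0,0,0,0,0,0,60]]])

```text
t: 32.7
tcp_pos: [0.469, 0.0232, 0.2023]
ee_rot: [-0.0, 0.008, 1.0, 0.0]
contact_force: [1.4, 0.4, 1.4]
grip_width: 0.0599
finger_force: 0.0
```

```bash
python3 - <<'E'
from h import *
s=get_state(); print(s['t'],s['tcp_pos']); shot('wrist','w11'); im,d,K,T=load('w11'); P=pts(d,K,T)
m=(P[:,:,2]>.045)&(P[:,:,2]<.078)&(abs(P[:,:,0]-.465)<.02)&(abs(P[:,:,1]-.022)<.02); Q=P[m]; print(m.sum(),Q.min(0),Q.max(0),np.median(Q,0)); print(go(.4685,.0227,.0434))
E
```

```text
32.7 [0.46903715 0.02322158 0.20231855]
494 [0.45877802 0.01263928 0.05563365] [0.48491991 0.03238781 0.07131346] [0.4686523  0.02254101 0.0667364 ]
[  0.52582559  -0.39512423 158.9633377 ]
```

Converted, 159 mm is 0.212, 150 mm is 0.2.

Call:
carry_out(targets=[[[0,0,0.0533,0,0,0,60],[0,0,0.1133,0,0,0,60],[0,0,0.1667,0,0,0,60],[0,0,0.2,0,0,0,60],[0,0,0.212,0,0,0,60],[0,0,0.212,0,0,0,60],[0,0,0.212,0,0,0,5],[0,0,0.212,0,0,0,5]]])

```text
t: 33.55
tcp_pos: [0.4709, 0.0218, 0.0453]
ee_rot: [0.002, 0.009, 1.0, -0.0]
contact_force: [0.3, -0.4, 0.2]
grip_width: 0.0479
finger_force: 0.0
```

Call:
carry_out(targets=[[[0,0,0,0,0,0,5],[0,0,0,0,0,0,5],[0,0,0,0,0,0,5],[0,0,0,0,0,0,5],[0,0,0,0,0,0,5],[0,0,0,0,0,0,5]]])

```text
t: 34.15
tcp_pos: [0.4694, 0.0238, 0.044]
ee_rot: [0.001, 0.01, 1.0, 0.002]
contact_force: [0.6, 7.7, 1.7]
grip_width: 0.019
finger_force: 30.0
```

Converted, -108 mm is -0.144, -104 mm is -0.1387.

Call:
carry_out(targets=[[[-0.008,0,0,0,0,0,5],[-0.0267,0,0,0,0,0,5],[-0.0507,0,0,0,0,0,5],[-0.0747,0,0,0,0,0,5],[-0.0987,0,0,0,0,0,5],[-0.1227,0,0,0,0,0,5],[-0.1387,0,0,0,0,0,5],[-0.144,0,0,0,0,0,5]]])

```text
t: 34.95
tcp_pos: [0.5781, 0.0222, 0.044]
ee_rot: [0.0, 0.009, 1.0, 0.002]
contact_force: [-1.6, 6.4, 4.5]
grip_width: 0.0194
finger_force: 30.0
```

Converted, -7 mm is -0.0093, -5 mm is -0.0067.

Call:
carry_out(targets=[[[-0.004,0,0,0,0,0,5],[-0.0067,0,0,0,0,0,5],[-0.0093,0,0,0,0,0,5],[-0.0093,0,0,0,0,0,5]]])

```text
t: 35.35
tcp_pos: [0.5821, 0.0221, 0.044]
ee_rot: [-0.002, 0.009, 1.0, 0.002]
contact_force: [-5.2, 6.0, 8.4]
grip_width: 0.019
finger_force: 30.0
```

Converted, -155 mm is -0.2067, -140 mm is -0.1867.

Call:
carry_out(targets=[[[0,0,0,0,0,0,50],[0,0,0,0,0,0,60],[0,0,0,0,0,0,60],[0,0,-0.02,0,0,0,60],[0,0,-0.0667,0,0,0,80],[0,0,-0.1267,0,0,0,80],[0,0,-0.1867,0,0,0,80],[0,0,-0.2067,0,0,0,80]]])

```text
t: 36.15
tcp_pos: [0.5876, 0.0193, 0.2058]
ee_rot: [0.006, 0.009, 1.0, -0.001]
contact_force: [0.4, -0.7, 0.0]
grip_width: 0.0786
finger_force: 0.0
```

Converted, -270 mm is -0.36, -252 mm is -0.336, -1 degrees is -0.0111.

Call:
carry_out(targets=[[[0.0267,-0.0533,0,0,0,-0.0111,82],[0.0547,-0.1133,0,0,0,-0.0111,82],[0.0827,-0.1733,0,0,0,-0.0111,82],[0.1107,-0.2333,0,0,0,-0.0111,82],[0.1387,-0.2893,0,0,0,-0.0111,82],[0.1627,-0.336,0,0,0,-0.0111,82],[0.1733,-0.36,0,0,0,-0.0111,82],[0.1733,-0.36,0,0,0,-0.0111,82]]])

```text
t: 36.95
tcp_pos: [0.4477, -0.2501, 0.1984]
ee_rot: [-0.0, 0.003, 1.0, -0.0]
contact_force: [-0.6, -0.1, 0.1]
grip_width: 0.082
finger_force: 0.0
```

```bash
cat > m.py <<'E'
from h import *
def disc(f,x,y,z0,z1,r=.035):
    im,d,K,T=load(f);P=pts(d,K,T);m=(P[:,:,2]>z0)&(P[:,:,2]<z1)&(np.hypot(P[:,:,0]-x,P[:,:,1]-y)<r);Q=P[m]
    if not m.any(): return None
    return len(Q),np.round(cv2.minEnclosingCircle(Q[:,:2].astype(np.float32))[0],4),Q.mean(0).round(4)
E
python3 - <<'E'
from m import *
s=get_state(); print(s['t'],s['tcp_pos'],s['ee_rot']); shot('top','t5'); shot('wrist','w12')
for f in('t5','w12'):
    print(f,'flask',disc(f,.5265,-.251,.132,.155),'white',disc(f,.447,-.246,.117,.135),'cap',disc(f,.367,-.241,.138,.16))
    im,d,K,T=load(f);P=pts(d,K,T)
    m=(P[:,:,2]>.045)&(P[:,:,2]<.078)&(P[:,:,0]<.595)&(P[:,:,0]>.54)&(abs(P[:,:,1]-.021)<.015);print('knob',m.sum(),P[m].min(0) if m.any() else 0,P[m].max(0) if m.any() else 0)
im,d,K,T=load('t5');P=pts(d,K,T)
print([P[180:200,u][np.where(P[180:200,u,2]>.06)[0].max()].round(4).tolist() for u in (297,309,345,357)])
E
```

```text
36.95 [ 0.44770631 -0.25006171  0.19840397] [-2.61168918e-04  2.54265443e-03  9.99996705e-01 -2.37049567e-04]
t5 flask (115, array([ 0.5292, -0.2526]), array([ 0.5272, -0.2529,  0.1402])) white None cap (280, array([ 0.3659, -0.242 ]), array([ 0.3654, -0.2412,  0.1454]))
knob 64 [0.57030991 0.01192438 0.06056948] [0.59410758 0.02761967 0.07223808]
w12 flask (220, array([ 0.5221, -0.2524]), array([ 0.5174, -0.2525,  0.1378])) white (697, array([ 0.4464, -0.2471]), array([ 0.446 , -0.2471,  0.1237])) cap (3233, array([ 0.3665, -0.2415]), array([ 0.3662, -0.2414,  0.1452]))
knob 0 0 0
[[0.6039, 0.1041, 0.062], [0.6034, 0.0732, 0.0603], [0.4691, 0.0365, 1.0929], [0.6013, -0.0494, 0.073]]
```

Drawer confirmed shut: the knob face is at x = 0.570 and the front edge at 0.6034, both as at the start. Picking the white bottle back up.

Converted, 153 mm is 0.204, 151 mm is 0.2013.

Call:
carry_out(targets=[[[0,0.0027,0,0,0,0,82],[0,0.0027,0.0467,0,0,0,82],[0,0.0027,0.1067,0,0,0,82],[0,0.0027,0.1533,0,0,0,82],[0,0.0027,0.1867,0,0,0,82],[0,0.0027,0.2013,0,0,0,82],[0,0.0027,0.204,0,0,0,82],[0,0.0027,0.204,0,0,0,82]]])

```text
t: 37.85
tcp_pos: [0.4501, -0.2457, 0.0462]
ee_rot: [0.001, -0.0, 1.0, -0.0]
contact_force: [0.3, -0.4, 1.0]
grip_width: 0.0824
finger_force: 0.0
```

Call:
carry_out(targets=[[[0,0,0,0,0,0,50],[0,0,0,0,0,0,50],[0,0,0,0,0,0,50],[0,0,0,0,0,0,50],[0,0,0,0,0,0,50],[0,0,0,0,0,0,50],[0,0,0,0,0,0,50]]])

```text
t: 38.55
tcp_pos: [0.4501, -0.2463, 0.0468]
ee_rot: [0.001, 0.0, 1.0, -0.001]
contact_force: [0.3, 1.8, 6.8]
grip_width: 0.0647
finger_force: 29.9
```

Converted, -60 mm is -0.08, -58 mm is -0.0773.

Call:
carry_out(targets=[[[0,0,-0.0107,0,0,0,50],[0,0,-0.0267,0,0,0,50],[0,0,-0.0467,0,0,0,50],[0,0,-0.0667,0,0,0,50],[0,0,-0.0773,0,0,0,50],[0,0,-0.08,0,0,0,50],[0,0,-0.08,0,0,0,50]]])

```text
t: 39.25
tcp_pos: [0.4491, -0.2458, 0.1056]
ee_rot: [0.0, 0.0, 1.0, -0.0]
contact_force: [0.0, 0.1, -2.1]
grip_width: 0.0651
finger_force: 29.8
```

Call:
carry_out(targets=[[[-0.004,0.0187,0,0,0,0,50],[-0.016,0.0733,0,0,0,0,50],[-0.0307,0.1333,0,0,0,0,50],[-0.044,0.1973,0,0,0,0,50],[-0.0573,0.26,0,0,0,0,50],[-0.0707,0.3173,0,0,0,0,50],[-0.08,0.3493,0,0,0,0,50],[-0.08,0.3533,0,0,0,0,50]]])

```text
t: 40.05
tcp_pos: [0.5086, 0.0231, 0.1046]
ee_rot: [-0.001, -0.002, 1.0, 0.001]
contact_force: [0.4, -0.2, -2.7]
grip_width: 0.0647
finger_force: 29.8
```

Converted, 62 mm is 0.0827, 61 mm is 0.0813.

Call:
carry_out(targets=[[[0,0,0.0067,0,0,0,50],[0,0,0.0333,0,0,0,50],[0,0,0.0573,0,0,0,50],[0,0,0.072,0,0,0,50],[0,0,0.0787,0,0,0,50],[0,0,0.0813,0,0,0,50],[0,0,0.0827,0,0,0,50],[0,0,0.0827,0,0,0,50]]])

```text
t: 40.85
tcp_pos: [0.5099, 0.019, 0.0441]
ee_rot: [0.001, 0.0, 1.0, -0.0]
contact_force: [-0.1, -0.2, -2.0]
grip_width: 0.0648
finger_force: 29.8
```

Converted, -40 mm is -0.0533, -10 mm is -0.0133.

Call:
carry_out(targets=[[[0,0,0.0013,0,0,0,50],[0,0,0.0027,0,0,0,50],[0,0,0.0027,0,0,0,50],[0,0,0.0027,0,0,0,80],[0,0,0.0027,0,0,0,82],[0,0,0.0027,0,0,0,82],[0,0,-0.0133,0,0,0,82],[0,0,-0.0533,0,0,0,82]]])

```text
t: 41.65
tcp_pos: [0.5065, 0.0196, 0.0817]
ee_rot: [-0.003, 0.0, 1.0, 0.0]
contact_force: [0.1, 0.6, 0.3]
grip_width: 0.0819
finger_force: 0.0
```

Call:
carry_out(targets=[[[0,0,-0.06,0,0,0,78],[0,0,-0.12,0,0,0,78],[0,0,-0.1573,0,0,0,78],[0.02,-0.0373,-0.1573,0,0,0,78],[0.0507,-0.0933,-0.1573,0,0,0,78],[0.0827,-0.1507,-0.1573,0,0,0,78],[0.1147,-0.208,-0.1573,0,0,0,78],[0.1453,-0.2653,-0.1573,0,0,0,78]]])

```text
t: 42.45
tcp_pos: [0.3992, -0.181, 0.2025]
ee_rot: [0.001, -0.0, 1.0, -0.001]
contact_force: [0.6, -0.4, 0.2]
grip_width: 0.0778
finger_force: 0.0
```

Converted, -61 mm is -0.0813, -40 mm is -0.0533.

Call:
carry_out(targets=[[[0.0293,-0.0533,0,0,0,0,78],[0.0453,-0.0813,0,0,0,0,78],[0.0453,-0.0813,0,0,0,0,78],[0.0453,-0.0813,0,0,0,0,78],[0.0453,-0.0813,0,0,0,0,78]]])

```text
t: 42.95
tcp_pos: [0.3666, -0.2398, 0.2017]
ee_rot: [0.0, -0.0, 1.0, 0.0]
contact_force: [0.1, -0.2, -0.0]
grip_width: 0.0781
finger_force: 0.0
```

```bash
python3 - <<'E'
from m import *
s=get_state(); print(s['t'],s['tcp_pos'],s['ee_rot']); shot('top','t6'); shot('wrist','w13')
for f in('t6','w13'): print(f,'white',disc(f,.506,.019,.115,.135),'cap',disc(f,.367,-.241,.138,.16))
E
```

```text
42.95 [ 0.36664319 -0.23975979  0.20169365] [ 2.30398533e-04 -3.70155726e-04  9.99999894e-01  1.48479020e-04]
t6 white (75, array([0.5051, 0.0167]), array([0.5051, 0.0166, 0.1198])) cap (12, array([ 0.3702, -0.2492]), array([ 0.3662, -0.2543,  0.1445]))
w13 white None cap (2537, array([ 0.3663, -0.2416]), array([ 0.3649, -0.2414,  0.1451]))
```

Converted, 144 mm is 0.192, 142 mm is 0.1893.

Call:
carry_out(targets=[[[0,-0.0013,0.04,0,0,0,78],[0,-0.0013,0.0933,0,0,0,78],[0,-0.0013,0.14,0,0,0,78],[0,-0.0013,0.1733,0,0,0,78],[0,-0.0013,0.1893,0,0,0,78],[0,-0.0013,0.192,0,0,0,78],[0,-0.0013,0.192,0,0,0,78],[0,-0.0013,0.192,0,0,0,45]]])

```text
t: 43.85
tcp_pos: [0.3674, -0.2427, 0.059]
ee_rot: [0.001, 0.0, 1.0, -0.001]
contact_force: [0.0, 0.3, -1.2]
grip_width: 0.0731
finger_force: 0.0
```

Call:
carry_out(targets=[[[0,0,0,0,0,0,45],[0,0,0,0,0,0,45],[0,0,0,0,0,0,45],[0,0,0,0,0,0,45],[0,0,0,0,0,0,45],[0,0,0,0,0,0,45]]])

```text
t: 44.45
tcp_pos: [0.367, -0.2422, 0.0586]
ee_rot: [0.001, 0.0, 1.0, -0.001]
contact_force: [0.2, 2.3, 5.2]
grip_width: 0.0605
finger_force: 30.0
```

Converted, -140 mm is -0.1867, -132 mm is -0.176.

Call:
carry_out(targets=[[[0,0,-0.0133,0,0,0,45],[0,0,-0.0333,0,0,0,45],[0,0,-0.0667,0,0,0,45],[0,0,-0.1067,0,0,0,45],[0,0,-0.1467,0,0,0,45],[0,0,-0.176,0,0,0,45],[0,0,-0.1867,0,0,0,45],[0,0,-0.1867,0,0,0,45]]])

```text
t: 45.25
tcp_pos: [0.3665, -0.2422, 0.1984]
ee_rot: [0.001, 0.0, 1.0, -0.001]
contact_force: [-0.4, 0.4, -2.6]
grip_width: 0.0604
finger_force: 29.9
```

```bash
python3 - <<'E'
from h import *
s=get_state(); print(s['t'],s['tcp_pos'],s['grip_width'],go(.5075,.110,.0538))
E
```

```text
45.25 [ 0.3664924  -0.24217807  0.19840319] 0.06043030095160923 [-140.58613967  352.50881074  144.20712932]
```

Converted, 320 mm is 0.4267, 280 mm is 0.3733.

Call:
carry_out(targets=[[[-0.0067,0.016,0,0,0,0,45],[-0.0267,0.0667,0,0,0,0,45],[-0.0507,0.128,0,0,0,0,45],[-0.076,0.1893,0,0,0,0,45],[-0.1,0.2507,0,0,0,0,45],[-0.124,0.312,0,0,0,0,45],[-0.1493,0.3733,0,0,0,0,45],[-0.1707,0.4267,0,0,0,0,45]]])

```text
t: 46.05
tcp_pos: [0.4929, 0.0817, 0.1952]
ee_rot: [-0.002, -0.0, 1.0, 0.0]
contact_force: [0.0, -1.6, -3.1]
grip_width: 0.0606
finger_force: 29.9
```

Converted, 140 mm is 0.1867, 130 mm is 0.1733.

Call:
carry_out(targets=[[[-0.0133,0.0333,0,0,0,0,45],[-0.016,0.0427,0,0,0,0,45],[-0.016,0.0427,0.0133,0,0,0,45],[-0.016,0.0427,0.0533,0,0,0,45],[-0.016,0.0427,0.104,0,0,0,45],[-0.016,0.0427,0.1467,0,0,0,45],[-0.016,0.0427,0.1733,0,0,0,45],[-0.016,0.0427,0.1867,0,0,0,45]]])

```text
t: 46.85
tcp_pos: [0.5022, 0.1089, 0.0542]
ee_rot: [-0.004, 0.001, 1.0, -0.0]
contact_force: [-11.6, 4.8, 35.5]
grip_width: 0.0604
finger_force: 30.2
```

Converted, 4 mm is 0.0053, 3 mm is 0.004.

Call:
carry_out(targets=[[[0,0,0.0027,0,0,0,45],[0,0,0.004,0,0,0,45],[0,0,0.0053,0,0,0,45],[0,0,0.0053,0,0,0,45]]])

```text
t: 47.25
tcp_pos: [0.5069, 0.1099, 0.0541]
ee_rot: [0.001, 0.0, 1.0, -0.0]
contact_force: [-0.2, -0.2, -0.1]
grip_width: 0.0607
finger_force: 30.0
```

Converted, -135 mm is -0.18, -120 mm is -0.16.

Call:
carry_out(targets=[[[0,0,0,0,0,0,74],[0,0,0,0,0,0,75],[0,0,0,0,0,0,75],[0,0,-0.016,0,0,0,75],[0,0,-0.06,0,0,0,75],[0,0,-0.1133,0,0,0,75],[0,0,-0.16,0,0,0,75],[0,0,-0.18,0,0,0,75]]])

```text
t: 48.05
tcp_pos: [0.509, 0.1105, 0.1939]
ee_rot: [0.004, 0.0, 1.0, 0.0]
contact_force: [-0.2, -0.3, -0.1]
grip_width: 0.0749
finger_force: 0.0
```

Converted, -350 mm is -0.4667, -320 mm is -0.4267.

Call:
carry_out(targets=[[[-0.004,-0.04,0,0,0,0,75],[-0.0067,-0.104,0,0,0,0,75],[-0.0107,-0.1693,0,0,0,0,75],[-0.0147,-0.2347,0,0,0,0,75],[-0.0187,-0.3,0,0,0,0,75],[-0.0227,-0.3653,0,0,0,0,70],[-0.0267,-0.4267,0,0,0,0,70],[-0.0267,-0.4667,0,0,0,0,70]]])

```text
t: 48.85
tcp_pos: [0.5263, -0.2433, 0.1897]
ee_rot: [0.001, 0.001, 1.0, -0.001]
contact_force: [0.7, 0.7, 0.6]
grip_width: 0.0703
finger_force: 0.0
```

Converted, -12 mm is -0.016.

Call:
carry_out(targets=[[[0,-0.016,0,0,0,0,70],[0,-0.016,0,0,0,0,70],[0,-0.016,0,0,0,0,70],[0,-0.016,0,0,0,0,70],[0,-0.016,0,0,0,0,70]]])

```text
t: 49.35
tcp_pos: [0.5263, -0.2501, 0.1886]
ee_rot: [-0.0, -0.001, 1.0, 0.0]
contact_force: [0.6, 0.3, -0.3]
grip_width: 0.0701
finger_force: 0.0
```

```bash
python3 - <<'E'
from m import *
s=get_state(); print(s['t'],s['tcp_pos'],s['ee_rot']); shot('top','t7'); shot('wrist','w14')
for f in('t7','w14'): print(f,'white',disc(f,.506,.019,.115,.135),'cap',disc(f,.506,.109,.136,.16),'flask',disc(f,.5265,-.252,.132,.155,.025))
print('orig top: white',disc('top0',.506,.019,.115,.135),'cap',disc('top0',.506,.109,.136,.16),'flask',disc('top0',.505,-.062,.13,.15,.025)); print(go(.5272,-.252,.1255))
E
```

```text
49.35 [ 0.52631993 -0.25010122  0.18859353] [-2.03170193e-05 -8.47036752e-04  9.99999629e-01  1.53931899e-04]
t7 white (77, array([0.505 , 0.0165]), array([0.505 , 0.0163, 0.1199])) cap (255, array([0.5052, 0.1086]), array([0.5048, 0.1085, 0.1415])) flask None
w14 white None cap None flask (1125, array([ 0.5285, -0.2525]), array([ 0.5276, -0.2524,  0.1399]))
orig top: white (76, array([0.5054, 0.0176]), array([0.5054, 0.0176, 0.1202])) cap (249, array([0.5065, 0.1087]), array([0.5063, 0.1086, 0.1414])) flask (103, array([ 0.505, -0.063]), array([ 0.5047, -0.0627,  0.1365]))
[-0.85245717 -1.45385659 63.09757101]
```

White and capped bottles are back within about 1.5 mm of where they stood. Last one, the flask.

Converted, 63 mm is 0.084, 58 mm is 0.0773.

Call:
carry_out(targets=[[[-0.0027,-0.0027,0.0067,0,0,0,65],[-0.0027,-0.0027,0.0333,0,0,0,65],[-0.0027,-0.0027,0.06,0,0,0,65],[-0.0027,-0.0027,0.0773,0,0,0,65],[-0.0027,-0.0027,0.084,0,0,0,65],[-0.0027,-0.0027,0.084,0,0,0,65],[-0.0027,-0.0027,0.084,0,0,0,10],[-0.0027,-0.0027,0.084,0,0,0,10]]])

```text
t: 50.25
tcp_pos: [0.5289, -0.2543, 0.1267]
ee_rot: [0.001, 0.0, 1.0, -0.001]
contact_force: [-0.4, 0.1, 0.7]
grip_width: 0.0526
finger_force: 0.0
```

Call:
carry_out(targets=[[[0,0,0,0,0,0,10],[0,0,0,0,0,0,10],[0,0,0,0,0,0,10],[0,0,0,0,0,0,10],[0,0,0,0,0,0,10],[0,0,0,0,0,0,10]]])

```text
t: 50.85
tcp_pos: [0.5285, -0.2538, 0.126]
ee_rot: [0.0, 0.0, 1.0, -0.0]
contact_force: [-0.5, 1.0, 3.3]
grip_width: 0.0338
finger_force: 29.9
```

Converted, -60 mm is -0.08, -58 mm is -0.0773.

Call:
carry_out(targets=[[[0,0,-0.0107,0,0,0,10],[0,0,-0.0267,0,0,0,10],[0,0,-0.0467,0,0,0,10],[0,0,-0.0667,0,0,0,10],[0,0,-0.0773,0,0,0,10],[0,0,-0.08,0,0,0,10],[0,0,-0.08,0,0,0,10]]])

```text
t: 51.55
tcp_pos: [0.5283, -0.2539, 0.186]
ee_rot: [0.0, 0.0, 1.0, -0.0]
contact_force: [-0.6, 0.2, -1.8]
grip_width: 0.0336
finger_force: 29.4
```

Converted, 192 mm is 0.256, 189 mm is 0.252.

Call:
carry_out(targets=[[[0.0027,0.02,0,0,0,0,10],[0.008,0.0667,0,0,0,0,10],[0.0147,0.1227,0,0,0,0,10],[0.0213,0.1813,0,0,0,0,10],[0.0267,0.2293,0,0,0,0,10],[0.0293,0.252,0,0,0,0,10],[0.0293,0.256,0.0133,0,0,0,10],[0.0293,0.256,0.0373,0,0,0,10]]])

```text
t: 52.35
tcp_pos: [0.5068, -0.0611, 0.1575]
ee_rot: [0.001, -0.001, 1.0, -0.0]
contact_force: [-0.6, -0.4, -2.2]
grip_width: 0.033
finger_force: 29.4
```

Converted, 35 mm is 0.0467, 33 mm is 0.044.

Call:
carry_out(targets=[[[0,0,0.0187,0,0,0,10],[0,0,0.032,0,0,0,10],[0,0,0.04,0,0,0,10],[0,0,0.044,0,0,0,10],[0,0,0.0467,0,0,0,10],[0,0,0.0467,0,0,0,10]]])

```text
t: 52.95
tcp_pos: [0.5065, -0.062, 0.1226]
ee_rot: [0.0, 0.0, 1.0, -0.0]
contact_force: [0.1, -0.3, -1.9]
grip_width: 0.0333
finger_force: 29.4
```

Converted, -45 mm is -0.06, -15 mm is -0.02.

Call:
carry_out(targets=[[[0,0,0.0013,0,0,0,10],[0,0,0.0027,0,0,0,10],[0,0,0.0027,0,0,0,10],[0,0,0.0027,0,0,0,55],[0,0,0.0027,0,0,0,65],[0,0,0.0027,0,0,0,65],[0,0,-0.02,0,0,0,65],[0,0,-0.06,0,0,0,65]]])

```text
t: 53.75
tcp_pos: [0.5036, -0.0612, 0.165]
ee_rot: [-0.003, 0.0, 1.0, 0.001]
contact_force: [0.4, -1.4, 0.2]
grip_width: 0.0646
finger_force: 0.0
```

Converted, -160 mm is -0.2133, -150 mm is -0.2.

Call:
carry_out(targets=[[[0,0,-0.0467,0,0,0,65],[0.0267,-0.0533,-0.08,0,0,0,65],[0.06,-0.1067,-0.08,0,0,0,65],[0.0933,-0.16,-0.08,0,0,0,65],[0.12,-0.2,-0.08,0,0,0,65],[0.1333,-0.2133,-0.08,0,0,0,65],[0.1333,-0.2133,-0.08,0,0,0,65],[0.1333,-0.2133,-0.08,0,0,0,65]]])

```text
t: 54.55
tcp_pos: [0.4061, -0.2215, 0.2272]
ee_rot: [-0.0, 0.001, 1.0, 0.0]
contact_force: [0.4, -1.5, 0.7]
grip_width: 0.065
finger_force: 0.0
```

Call:
carry_out(targets=[[[0,0,0,0,0,0,65],[0,0,0,0,0,0,65],[0,0,0,0,0,0,65],[0,0,0,0,0,0,65],[0,0,0,0,0,0,65]]])

```text
t: 55.05
tcp_pos: [0.4063, -0.2214, 0.2274]
ee_rot: [-0.0, -0.0, 1.0, 0.0]
contact_force: [-0.4, -0.2, -0.7]
grip_width: 0.0651
finger_force: 0.0
```

```bash
python3 - <<'E'
from m import *
s=get_state(); print(s['t'],s['tcp_pos'],s['contact_force']); shot('top','t8'); shot('scene','s8')
for f in('top0','t8','scene0','s8'):
    print(f,'white',disc(f,.506,.019,.115,.135),'cap',disc(f,.506,.109,.136,.16),'flask',disc(f,.505,-.062,.13,.15,.025),'dropper',disc(f,.4583,.366,.045,.075,.02))
    im,d,K,T=load(f);P=pts(d,K,T)
    m=(P[:,:,2]>.045)&(P[:,:,2]<.078)&(P[:,:,0]<.595)&(P[:,:,0]>.54)&(abs(P[:,:,1]-.021)<.015);print('knob',m.sum(),P[m].min(0)[0] if m.any() else 0)
    hs=cv2.cvtColor(im,40); b=cv2.inRange(hs,(100,70,50),(130,255,255))>0
    if f in('top0','t8'):
        b[:160]=0;b[185:]=0;b[:,:340]=0;b[:,370:]=0; print('vial px',np.argwhere(b).mean(0),b.sum())
E
```

```text
55.05 [ 0.40634792 -0.22141792  0.22743247] [-0.41698395 -0.17872368 -0.66317942]
top0 white (76, array([0.5054, 0.0176]), array([0.5054, 0.0176, 0.1202])) cap (249, array([0.5065, 0.1087]), array([0.5063, 0.1086, 0.1414])) flask (103, array([ 0.505, -0.063]), array([ 0.5047, -0.0627,  0.1365])) dropper None
knob 64 0.5702194131863704
vial px [169.72727273 354.13636364] 44
t8 white (76, array([0.5049, 0.0164]), array([0.5051, 0.0165, 0.1202])) cap (252, array([0.505 , 0.1087]), array([0.5048, 0.1086, 0.1414])) flask (104, array([ 0.5063, -0.0622]), array([ 0.5064, -0.0622,  0.1364])) dropper (40, array([0.4587, 0.3628]), array([0.4586, 0.3616, 0.0549]))
knob 64 0.570231900839237
vial px [169.20930233 353.8372093 ] 43
scene0 white (78, array([0.5059, 0.0196]), array([0.504 , 0.0178, 0.1201])) cap (201, array([0.506 , 0.1081]), array([0.5037, 0.1053, 0.1417])) flask (125, array([ 0.5044, -0.0633]), array([ 0.5028, -0.0652,  0.1362])) dropper None
knob 60 0.5696119229767365
s8 white (73, array([0.5048, 0.0169]), array([0.5036, 0.0148, 0.1202])) cap (204, array([0.5039, 0.1078]), array([0.5018, 0.105 , 0.1415])) flask (95, array([ 0.5043, -0.0617]), array([ 0.502 , -0.0625,  0.1364])) dropper (48, array([0.4569, 0.3632]), array([0.4569, 0.3605, 0.0538]))
knob 52 0.5691870509211309
```

All three bottles are within 2 mm of where they stood, the drawer is shut, and the vial and dropper are in place. Handing in.

```bash
python3 -c "
from plant import sign_off; print(sign_off())"
```

```text
the job is handed in; nothing more can be done
None
```

I handed the job in at about 55 s: by my last camera check the dropper is seated upright in the free hole, the drawer is shut with the vial in its pocket, and all three bottles stand within about 3 mm of where they stood; the hand-in returned no verdict.

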